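Put the leather knives back in the bench block

TASK

Put the two leather knives lying on the bench away in the knife block, each blade first in the empty slot cut for its width: the broad knife in the broad middle slot, the narrow knife in the narrow empty slot. Slide each one fully home, until its handle rests on the wood, and let go. Leave the knife already in the block and the tin, hammer and brush where they are.

Things in the scene. Friction and masses are not known exactly. Their poses are not given: they have to be found in the camera images.
- broad_knife_grip (a point): Broad leather knife, a rigid tool 189 mm long: wooden handle with flat sides, 105 mm long, 28 wide, 26 thick, and a broad flat steel blade. This point is the handle's centre. It lies flat on the bench at the start (this point 13 mm up). Axes: x along the knife towards the cutting edge, y across the blade's width, z square to the flat of the blade (up while lying).
- broad_knife_shoulder (a point): Shoulder of the broad knife: centre of the handle's front end, 52.5 mm from its grip point along x; same axes. From here the blade runs 84 mm along +x, 44 mm wide, 3 mm thick, in the handle's mid-plane; its end is cut askew by 14 mm and bevelled to 1 mm. Knife about 150 g, balancing 20 mm behind the shoulder.
- narrow_knife_grip (a point): Narrow leather knife, 189 mm long: the same handle as the broad knife (105 x 28 x 26 mm) but a blade only 20 mm wide. This point is the handle's centre, 13 mm up as it lies flat on the bench at the start. Axes as for the broad knife: x towards the cutting edge, y across the blade, z square to its flat (up while lying).
- narrow_knife_shoulder (a point): Shoulder of the narrow knife: centre of the handle's front end, 52.5 mm from its grip point along x; same axes. From here the blade runs 84 mm along +x, 20 mm wide, 3 mm thick, its end cut askew by 12 mm and bevelled. Knife about 110 g, balancing 35 mm behind the shoulder.
- block: Laminated wooden knife block, fixed to the bench: 290 mm wide (along its y), 142 mm high, leaning 30 degrees so that knife handles lean to its -x side. Its sloping top face, 65 mm deep (24 before, 41 behind the slots), has three slots in a row: narrow (empty), broad (empty), narrow (taken). Origin on the bench under the block; z up. Slots are 92 mm deep, so the handle stops on the face.
- broad_slot (a point): Centre of the mouth of the broad middle slot, in the top face, 121 mm above the bench; opening 50 mm along y, 7 mm along x. Axes: z out of the slot, square to the face, 30 degrees from vertical; y level, along the row; x square to the flat of a racked blade, 30 degrees above level. A blade slides in along -z, its width along y; a flat-lying knife must be pitched edge-down by 60 degrees.
- narrow_slot (a point): Centre of the mouth of the empty narrow slot at one end of the row, 105 mm from the broad slot along +y; same axes, same height, same depth. Opening 26 mm along y, 7 mm along x.
- racked_knife: A third, narrow knife, already home in the slot at the other end of the row, 105 mm from the broad slot along the slots' -y; its handle (105 x 28 x 26 mm) stands out square to the face. Loose. Origin near its shoulder. Stays there.
- polish_tin: Round shoe-polish tin, 87 mm across, 30 mm high, loose on the bench; origin under its centre. Stays there.
- hammer: Hammer, 250 mm long, lying loose on the bench beyond the knives. Stays there.
- brush: Shoe brush, 165 x 50 x 45 mm, bristles down, loose on the bench behind the block; origin under its centre. Stays there.
Not all that is in view belongs to the job. What is shaped like the part that bears narrow_knife_grip but pink or yellow is not meant.

How it is judged (in metres and radians):
At the end, for the whole second after the job is handed in: The broad knife stands in the broad slot and the narrow knife in the empty narrow slot, each blade in, its shoulder within 6 mm of the block's face and within 12 mm of the middle of the slot's mouth, its length within 0.12 rad of the slot's direction, and both stay so (z of broad_knife_shoulder in the frame of broad_slot between -0.006 and 0.006 m and distance between broad_knife_shoulder and broad_slot below 0.012 m and angle between the x axis of broad_knife_shoulder and the z axis of broad_slot, either way round below 0.12 rad and z of narrow_knife_shoulder in the frame of narrow_slot between -0.006 and 0.006 m and distance between narrow_knife_shoulder and narrow_slot below 0.012 m and angle between the x axis of narrow_knife_shoulder and the z axis of narrow_slot, either way round below 0.12 rad); the robot touches nothing.
It fails at once if the knife already in the block is pulled out or pushed about (moved more than 15 mm) (distance of racked_knife from where it was at the start of the episode above 0.015 m).
It fails at once if the polish tin is moved more than 20 mm (distance of polish_tin from where it was at the start of the episode above 0.02 m).
It fails at once if the hammer is moved more than 20 mm (distance of hammer from where it was at the start of the episode above 0.02 m).
It fails at once if the brush is moved more than 20 mm (distance of brush from where it was at the start of the episode above 0.02 m).
It also fails if it takes over 72 s, if anything falls off the work surface, if the arm or the gripper's body presses on something with over 40 N, if the wrist force passes 120 N, or if a joint passes its speed limit or range.

ROBOT

A 6-joint arm with a two-finger parallel gripper is mounted at the origin on the work surface. World frame = base frame: x ahead of the robot, y to its left, z up, the work surface at z = 0. Lengths are in m, angles in degrees, forces in N, time in s.
With the tool pointing down it reaches from about 0.35 to 0.875 m from the base axis. Payload 4.2 kg.
Tool frame: the origin (TCP) lies on the centre line of the jaws, within the pads' length; the fingertips stand 19 mm ahead of it and the grasp point (between the pads) is the TCP; x points along the fingers, y is the direction in which the jaws open and shut, and the axes are right-handed (so a half turn about x gives the same grasp; the last joint's range is limited). The gripper opens to 87 mm and grips with 3 to 60 N. Pads are 19 mm wide; open, the fingers measure 117 mm over their backs; the gripper's body (75 mm by 190 mm) begins 51 mm behind the grasp point.
Start: joints at [89.416, 22.042, 0.453, 0, -68.411, -14.817], TCP at [0.166, 0.603, 0.242] pointing down, gripper open.
Joint ranges: [-179.83, 179.83], [-69.29, 118.12], [-61.27, 80.66], [-181.25, 117.63], [-171.15, -9.14], [-177.46, 177.46]. Speed limits (degrees/s): [159.86, 159.86, 180, 180, 180, 180].

INTERFACE

Orientations are given as a 3x3 rotation matrix whose columns are the frame's x, y, z axes.
In Python, from station import r, viewer, job, spotter gives the robot as it stands.
- The arm moves only by the tool play_rows, never from a script. Its argument "commands" is a list of rows, each an object of numbers: "fingers": the gripper command: -1 is fully open, 1 is shut, values between are in proportion; "tx", "ty", "tz": the shift along the tool's x, y, z normalised to -1 to 1, where 1 is 750 mm; "ax", "ay", "az": the turn, a rotation vector about the tool's x, y, z normalised to -1 to 1, where 1 is pi rad. In form: [{"fingers": .., "tx": .., "ty": .., "tz": .., "ax": .., "ay": .., "az": ..}, ...]. A call has 1 to 5 rows; each row is the pose to reach, as a shift and turn from the pose commanded when the call began, along the tool's axes at that moment, turning the shorter way round; what a row does not reach only later rows make up. A row lasts 1/12 s, in which the tool goes at most 41.7 mm and 7.16 degrees, less where a joint would pass 70% of its speed; a pose out of reach is approached as far as the arm can. A call with a number of a shift or a turn outside -1 to 1 is refused whole. A call with a gripper value outside its range is refused whole. The fingers move at their own pace and stop on an object; the grip force is fixed at half the most. Time passes only in rows, so rows that repeat a pose let the fingers close. It gives the time, the measured TCP pose, the force and the opening at its end, in the units of the state.
- r.sense(): the state, without advancing time (a new reading comes with each control period).
- viewer.capture(name): name is "scene" or "top"; returns a dict with "image" (384x512x3 uint8, red, green, blue), "fx", "fy", "cx", "cy" (pixels), "R" (3x3) and "t" (3): a world point X has camera coordinates R X + t. Camera axes: x right, y down, z forward; pixel columns grow to the right and rows downward; lengths in m; the calibration is good to about 2 mm. A picture is of the moment at which its call begins. There is no depth.
- job.finish_job(): hands the job in, once; it reports no verdict.
Trained networks look in a picture, given as the dict that the camera call returned (one of the last four; its "shot" number tells which), for a name from the list of things; names that differ only in an ending like _2 or _b are one class to them, and where a whole thing is asked for, a point or a joint stands for the part that bears it (a point fixed in the world has none). Each returns a list of dicts, best first, with "score" (0 to 1); they miss things now and then, are a little off and sometimes report something else, mostly with a low value. They report only what shows in the picture. A call takes as long as a camera call. They do not tell look-alikes from the thing itself.
- spotter.find_in(name, picture): "uv" ([column, row] in pixels, amid what is visible of it).
- spotter.silhouettes(name, picture): "region" (384x512 bool, what is visible of it) and "uv" ([column, row] in pixels, amid what is visible of it).
The state is a dict: "time_s": time; "joints": joint angles; "joint_velocities": joint speeds; "effort": joint torques, N m; "tcp_pos": TCP position; "ee_rot": TCP orientation; "wrist_force": force on the tool from outside, world axes, zero at the start; "moment": the same for the moment, N m; "gripper_width": opening from 0.0 (shut) to 1.0 (fully open).
Only numpy, scipy, OpenCV 4.12 (cv2) and the standard library are available. Lean on these libraries where they do the work, as an engineer would, in place of code of your own. Each camera call takes 0.05 s, during which the arm holds its last target. There are 200 camera calls.

## Working session

There is one attempt and no reset: what is moved stays moved. The work goes in short steps, Python scripts to look and compute and a tool call to move; the robot and the scene stay as the last step left them, time stands still between calls to the robot, and variables do not carry over. Pictures are saved under pics/ and viewed, about 8 in all and at most 12, crops included, and the job is handed in when it is done.

Besides the shell and the picture viewer there is one more tool, called in YAML: its name, and indented under it one key for each argument. play_rows: Moves the arm, as the interface text tells. Its arguments: {"type":"object","properties":{"commands":{"type":"array"}},"required":["commands"]}

```bash
mkdir -p pics; ls
cat > a.py <<'E'
from station import r, viewer, job, spotter
import cv2, numpy as np
E
python3 - <<'E'
from a import *
import pickle
s=r.sense(); print({k:np.round(v,3).tolist() for k,v in s.items()})
for n in ["scene","top"]:
    c=viewer.capture(n); pickle.dump(c,open(n+'.pkl','wb'))
    cv2.imwrite(f'pics/{n}0.png',cv2.resize(c['image'][:,:,::-1],None,fx=1.5,fy=1.5))
    print(n,c['fx'],c['cx'],c['cy'],np.round(-c['R'].T@c['t'],3))
    for k in ["broad_knife_grip","narrow_knife_grip","block","racked_knife","polish_tin","hammer","brush"]:
        print(k,[(np.round(d['uv']).tolist(),round(d['score'],2)) for d in spotter.find_in(k,c)][:4])
E
```

```text
pics
{'time_s': 0.0, 'joints': [89.415, 22.091, 0.38, -0.029, -68.411, -14.816], 'joint_velocities': [-0.06, -0.107, 0.039, 0.012, -0.007, -0.031], 'effort': [0.0, -39.067, 18.741, 4.22, 0.011, -0.0], 'tcp_pos': [0.166, 0.602, 0.24], 'ee_rot': [[-0.0, -0.266, -0.964], [-0.002, -0.964, 0.266], [-1.0, 0.002, -0.0]], 'wrist_force': [-0.043, 0.363, -0.113], 'moment': [-0.007, -0.059, 0.01], 'gripper_width': 0.999}
scene 401.67588198497094 256.43122993492807 190.77036699547529 [ 1.289 -0.604  0.968]
broad_knife_grip [([197.0, 226.0], 0.59)]
narrow_knife_grip [([153.0, 274.0], 0.75), ([217.0, 264.0], 0.74), ([124.0, 213.0], 0.61)]
block [([302.0, 196.0], 0.79)]
racked_knife [([319.0, 188.0], 0.77), ([305.0, 179.0], 0.51)]
polish_tin [([289.0, 265.0], 0.83)]
hammer [([234.0, 304.0], 0.56)]
brush [([344.0, 167.0], 0.82)]
top 399.0298025522136 256.85774607752813 193.8536061187954 [0.27  0.126 1.209]
broad_knife_grip [([328.0, 218.0], 0.96)]
narrow_knife_grip [([392.0, 287.0], 0.69), ([337.0, 157.0], 0.59), ([396.0, 188.0], 0.56)]
block [([202.0, 186.0], 0.83), ([214.0, 136.0], 0.7)]
racked_knife [([217.0, 136.0], 0.81)]
polish_tin [([281.0, 118.0], 0.82)]
hammer [([342.0, 115.0], 0.73), ([279.0, 122.0], 0.34)]
brush [([112.0, 201.0], 0.74)]
```

View pics/top0.png

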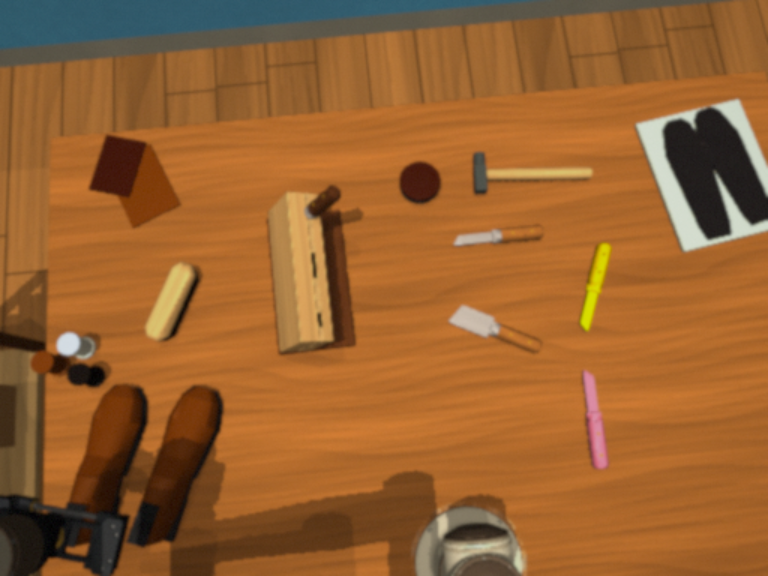

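View pics/scene0.png

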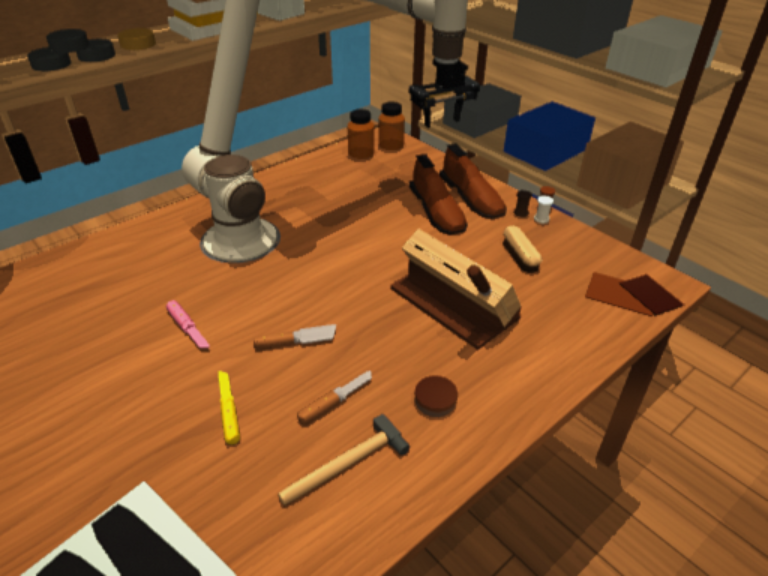

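Candidates for the narrow knife in the top view are yellow (396,188), pink (392,287) and brown handle with steel blade (337,157). I choose (337,157); the broad knife is at (328,218). One close composite will check this.

```bash
cat >> a.py <<'E'
import pickle
def ray(c,uv,z):
    d=c['R'].T@np.array([(uv[0]-c['cx'])/c['fx'],(uv[1]-c['cy'])/c['fy'],1.]); o=-c['R'].T@c['t']
    return o+d*(z-o[2])/d[2]
def proj(c,X):
    p=np.array(X)@c['R'].T+c['t']; return np.stack([c['fx']*p[...,0]/p[...,2]+c['cx'],c['fy']*p[...,1]/p[...,2]+c['cy']],-1)
def tri(cs,uvs):
    from scipy.optimize import least_squares
    return least_squares(lambda X:np.concatenate([proj(c,X)-u for c,u in zip(cs,uvs)]),[.4,.2,.1])
E
python3 - <<'E'
from a import *
T=pickle.load(open('top.pkl','rb'));S=pickle.load(open('scene.pkl','rb'))
def crop(c,x,y,w,h,f): return cv2.resize(c['image'][y:y+h,x:x+w,::-1],None,fx=f,fy=f,interpolation=cv2.INTER_CUBIC)
a=np.hstack([crop(T,172,120,70,120,5),crop(S,255,145,100,86,4.5)[:600] if 0 else cv2.copyMakeBorder(crop(S,257,147,90,85,5),0,175,0,0,cv2.BORDER_CONSTANT)])
cv2.imwrite('pics/c1.png',a); print(a.shape)
b=crop(T,290,140,80,100,6); cv2.imwrite('pics/c2.png',b)
for n,c in (('top',T),('scene',S)):
  c2=viewer.capture(n)
  for k,u0 in (("broad_knife_grip",(328,218) if n=='top' else (197,226)),("narrow_knife_grip",(337,157) if n=='top' else (217,264))):
    for d in spotter.silhouettes(k,c2):
      if np.hypot(*(np.array(d['uv'])-u0))>12: continue
      v,u=np.nonzero(d['region'])
      W=np.array([ray(c2,p,.013)[:2] for p in zip(u,v)])
      (m,sz,an)=cv2.minAreaRect((W*1000).astype(np.float32)); m0=W.mean(0)
      w,V=np.linalg.eigh(np.cov((W-m0).T)); ax=V[:,1]; pr=(W-m0)@ax
      print(n,k,round(d['score'],2),len(u),'rect',np.round(m),np.round(sz),round(an,1),'pca',np.round(m0,4),np.round(ax,3),'ang',round(np.degrees(np.arctan2(ax[1],ax[0])),1),np.round([pr.min(),pr.max()],3))
E
```

```text
(600, 800, 3)
top broad_knife_grip 0.98 666 rect [ 434. -115.] [185.  43.] 64.5 pca [ 0.4337 -0.1066] [0.473 0.881] ang 61.8 [-0.1    0.085]
top narrow_knife_grip 0.63 424 rect [ 624. -150.] [ 30. 178.] 2.0 pca [ 0.6254 -0.159 ] [-0.014  1.   ] ang 90.8 [-0.08   0.098]
scene broad_knife_grip 0.75 496 rect [ 435. -113.] [185.  51.] 61.7 pca [ 0.4332 -0.1122] [0.479 0.878] ang 61.4 [-0.093  0.092]
scene narrow_knife_grip 0.9 423 rect [ 629. -148.] [180.  36.] 89.7 pca [ 0.6286 -0.162 ] [-0.003  1.   ] ang 90.2 [-0.076  0.104]
```

View pics/c1.png

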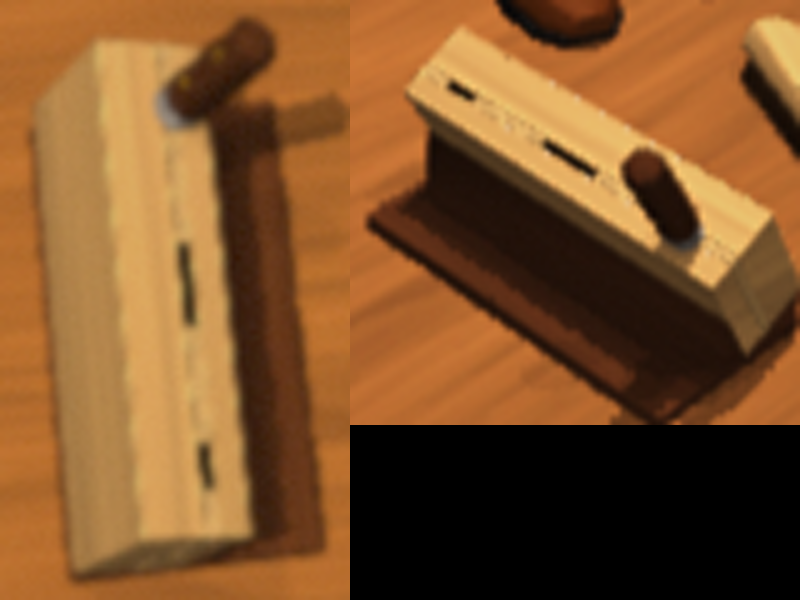

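View pics/c2.png

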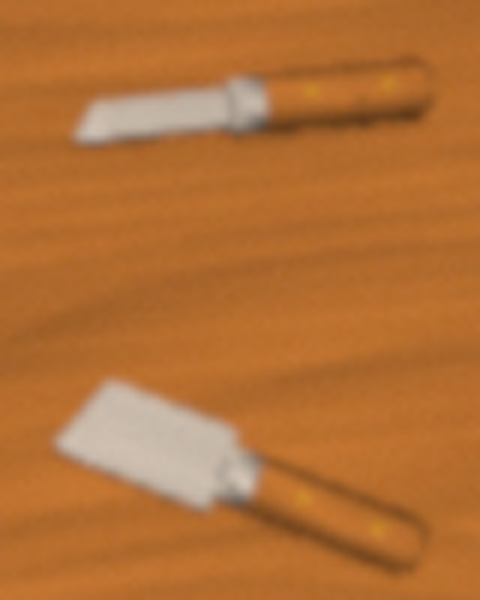

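The crops show a brown-handled steel narrow knife (shoulder top px ≈ (327.8,157.6)), with no look-alike chosen. The broad knife's shoulder is at ≈ (326.7,218). The empty slots in top px are broad ≈ (209.3,176.7) and narrow ≈ (213.1,212.9). In the scene view they are ≈ (300.9,178.3) and (279.3,164.9).

Run:
```python
from a import *
T=pickle.load(open('top.pkl','rb'));S=pickle.load(open('scene.pkl','rb'))
f5=lambda x,y,ox,oy,f=5:np.array([(x+.5)/f-.5+ox,(y+.5)/f-.5+oy])
tb,tn=f5(187,284,172,120),f5(206,465,172,120); sb,sn=f5(220,157,257,147),f5(112,90,257,147)
for n,a,b in(('broad',tb,sb),('narrow',tn,sn)):
    o=tri([T,S],[a,b]); print(n,'top',np.round(ray(T,a,.121),4),'scene',np.round(ray(S,b,.121),4),'tri',np.round(o.x,4),np.round(o.fun,1))
for n,s,b in(('broad',(221,469),(414,553)),('narrow',(229,107),(432,87))):
    A=ray(T,f5(*s,290,140,6),.016)[:2];B=ray(T,f5(*b,290,140,6),.018)[:2]; d=A-B
    print(n,'sh',np.round(A,4),'butt',np.round(B,4),'len',np.linalg.norm(d),'ang',np.degrees(np.arctan2(d[1],d[0])),'grip',np.round((A+B)/2,4))
# block ends of top face for yaw
for p in((97,42),(139,540),(212,120),(252,537)): print(p,np.round(ray(T,f5(*p,172,120),.142 if p[0]<150 else .121-.024*.5),4))
```

```text
broad top [0.5712 0.231  0.121 ] scene [0.5763 0.2303 0.121 ] tri [0.5729 0.2321 0.1176] [-0.3 -0.2 -0.4  0.1]
narrow top [0.467  0.2285 0.121 ] scene [0.4718 0.2278 0.121 ] tri [0.4681 0.2295 0.1179] [-0.3 -0.2 -0.4  0.1]
broad sh [ 0.4352 -0.102 ] butt [ 0.3831 -0.1915] len 0.10356670956090848 ang 59.79929341716942 grip [ 0.4091 -0.1467]
narrow sh [ 0.6235 -0.1327] butt [ 0.6229 -0.2389] len 0.10625733173382525 ang 89.66481610735691 grip [ 0.6232 -0.1858]
(97, 42) [0.7124 0.2689 0.142 ]
(139, 540) [0.4261 0.2655 0.142 ]
(212, 120) [0.6712 0.2102 0.109 ]
(252, 537) [0.4262 0.2074 0.109 ]
```

```bash
cat > p.py <<'E'
from a import *
import json,os
from scipy.spatial.transform import Rotation as Ro
def frame(deg,pitch,a):
    """knife frame heading deg, edge pitched down; tool R (tilt a toward edge)"""
    K=Ro.from_euler('ZY',[deg,pitch],degrees=True).as_matrix(); s,c=np.sin(np.radians(a)),np.cos(np.radians(a))
    x=s*K[:,0]-c*K[:,2]; y=K[:,1]; return K,np.stack([x,y,np.cross(x,y)],1)
def load():
    if os.path.exists('cmd.pkl'): return pickle.load(open('cmd.pkl','rb'))
    y=np.array([-.266,-.964,0]);y/=np.linalg.norm(y);x=np.array([0,0,-1.])
    return np.array([.166,.603,.242]),np.stack([x,y,np.cross(x,y)],1)
def plan(way,nd=3,vmax=.195,wmax=33.,force=False):
    p,R=load()
    for P,Q,f in way:
        dw=Ro.from_matrix(R.T@Q).as_rotvec(); n=max(1,int(np.ceil(max(np.linalg.norm(P-p)/vmax,np.degrees(np.linalg.norm(dw))/wmax))))
        p0,R0=p,R
        for i in range(1,n+1):
            tp=p0+(P-p0)*i/n; tR=R0@Ro.from_rotvec(dw*i/n).as_matrix()
            t=np.round(R.T@(tp-p)/.75,nd); w=np.round(Ro.from_matrix(R.T@tR).as_rotvec()/np.pi,nd)
            print(json.dumps(dict(zip(["fingers","tx","ty","tz","ax","ay","az"],[f,*(t+0.),*(w+0.)]))))
            p=p+R@(t*.75); R=R@Ro.from_rotvec(w*np.pi).as_matrix()
    pickle.dump((p,R),open('cmd.pkl','wb'))
def err():
    s=r.sense(); p,R=load(); print('t',round(s['time_s'],2),'tcp',np.round(s['tcp_pos'],4),'lag mm',np.round((np.array(s['tcp_pos'])-p)*1e3,1),'rot deg',np.round(np.degrees(Ro.from_matrix(R.T@np.array(s['ee_rot'])).as_rotvec()),2),'F',np.round(s['wrist_force'],1),'w',round(s['gripper_width'],3),'j',np.round(s['joints']))
E
python3 - <<'E'
from p import *
K,R=frame(60,0,30); K2,R2=frame(90,20,30)
v=lambda *a:np.array(a)
plan([(v(.40,.30,.33),load()[1],-1),(v(.409,-.05,.30),R2,-1),(v(.409,-.147,.12),R,-1)])
E
```

```text
{"fingers": -1, "tx": -0.039, "ty": 0.102, "tz": -0.136, "ax": 0.0, "ay": 0.0, "az": 0.0}
{"fingers": -1, "tx": -0.039, "ty": 0.102, "tz": -0.136, "ax": 0.0, "ay": 0.0, "az": 0.0}
{"fingers": -1, "tx": -0.039, "ty": 0.102, "tz": -0.136, "ax": 0.0, "ay": 0.0, "az": 0.0}
{"fingers": -1, "tx": 0.013, "ty": 0.149, "tz": -0.045, "ax": 0.138, "ay": -0.016, "az": -0.012}
{"fingers": -1, "tx": 0.005, "ty": 0.116, "tz": -0.105, "ax": 0.137, "ay": -0.016, "az": -0.012}
{"fingers": -1, "tx": -0.006, "ty": 0.063, "tz": -0.143, "ax": 0.138, "ay": -0.016, "az": -0.012}
{"fingers": -1, "tx": 0.107, "ty": 0.0, "tz": -0.085, "ax": 0.079, "ay": -0.054, "az": -0.029}
{"fingers": -1, "tx": 0.092, "ty": -0.014, "tz": -0.099, "ax": 0.078, "ay": -0.054, "az": -0.029}
```

play_rows:
  commands:
    - {"fingers": -1, "tx": -0.039, "ty": 0.102, "tz": -0.136, "ax": 0, "ay": 0, "az": 0}
    - {"fingers": -1, "tx": -0.039, "ty": 0.102, "tz": -0.136, "ax": 0, "ay": 0, "az": 0}
    - {"fingers": -1, "tx": -0.039, "ty": 0.102, "tz": -0.136, "ax": 0, "ay": 0, "az": 0}
    - {"fingers": -1, "tx": -0.039, "ty": 0.102, "tz": -0.136, "ax": 0, "ay": 0, "az": 0}
    - {"fingers": -1, "tx": -0.039, "ty": 0.102, "tz": -0.136, "ax": 0, "ay": 0, "az": 0}

```text
time_s: 1.52
tcp_pos: [0.2454, 0.5003, 0.2724]
ee_rot: [[0.001, -0.268, -0.963], [0.003, -0.963, 0.268], [-1.0, -0.003, 0.0]]
wrist_force: [-0.3, -0.7, 0.2]
gripper_width: 1.003
```

play_rows:
  commands:
    - {"fingers": -1, "tx": -0.039, "ty": 0.102, "tz": -0.136, "ax": 0, "ay": 0, "az": 0}
    - {"fingers": -1, "tx": -0.039, "ty": 0.102, "tz": -0.136, "ax": 0, "ay": 0, "az": 0}
    - {"fingers": -1, "tx": -0.039, "ty": 0.102, "tz": -0.136, "ax": 0, "ay": 0, "az": 0}
    - {"fingers": -1, "tx": -0.039, "ty": 0.102, "tz": -0.136, "ax": 0, "ay": 0, "az": 0}
    - {"fingers": -1, "tx": -0.039, "ty": 0.102, "tz": -0.136, "ax": 0, "ay": 0, "az": 0}

```text
time_s: 1.93
tcp_pos: [0.3229, 0.4004, 0.3007]
ee_rot: [[0.001, -0.268, -0.963], [0.002, -0.963, 0.268], [-1.0, -0.002, -0.0]]
wrist_force: [-1.2, 1.4, 0.3]
gripper_width: 0.996
```

play_rows:
  commands:
    - {"fingers": -1, "tx": -0.039, "ty": 0.102, "tz": -0.136, "ax": 0, "ay": 0, "az": 0}
    - {"fingers": -1, "tx": -0.039, "ty": 0.102, "tz": -0.136, "ax": 0, "ay": 0, "az": 0}
    - {"fingers": -1, "tx": -0.039, "ty": 0.102, "tz": -0.136, "ax": 0, "ay": 0, "az": 0}
    - {"fingers": -1, "tx": -0.039, "ty": 0.102, "tz": -0.136, "ax": 0, "ay": 0, "az": 0}
    - {"fingers": -1, "tx": -0.039, "ty": 0.102, "tz": -0.136, "ax": 0, "ay": 0, "az": 0}

```text
time_s: 2.35
tcp_pos: [0.4008, 0.3002, 0.3292]
ee_rot: [[0.0, -0.267, -0.964], [0.001, -0.964, 0.267], [-1.0, -0.001, -0.0]]
wrist_force: [0.3, -0.1, -1.1]
gripper_width: 1.001
```

play_rows:
  commands:
    - {"fingers": -1, "tx": 0.013, "ty": 0.149, "tz": -0.045, "ax": 0.138, "ay": -0.016, "az": -0.012}
    - {"fingers": -1, "tx": 0.013, "ty": 0.149, "tz": -0.045, "ax": 0.138, "ay": -0.016, "az": -0.012}
    - {"fingers": -1, "tx": 0.013, "ty": 0.149, "tz": -0.045, "ax": 0.138, "ay": -0.016, "az": -0.012}
    - {"fingers": -1, "tx": 0.013, "ty": 0.149, "tz": -0.045, "ax": 0.138, "ay": -0.016, "az": -0.012}
    - {"fingers": -1, "tx": 0.013, "ty": 0.149, "tz": -0.045, "ax": 0.138, "ay": -0.016, "az": -0.012}

```text
time_s: 2.77
tcp_pos: [0.4023, 0.1836, 0.3189]
ee_rot: [[-0.028, -0.648, -0.761], [0.057, -0.762, 0.646], [-0.998, -0.025, 0.058]]
wrist_force: [0.4, 1.1, 0.4]
gripper_width: 1.0
```

play_rows:
  commands:
    - {"fingers": -1, "tx": 0.005, "ty": 0.116, "tz": -0.105, "ax": 0.137, "ay": -0.016, "az": -0.012}
    - {"fingers": -1, "tx": 0.005, "ty": 0.116, "tz": -0.105, "ax": 0.137, "ay": -0.016, "az": -0.012}
    - {"fingers": -1, "tx": 0.005, "ty": 0.116, "tz": -0.105, "ax": 0.137, "ay": -0.016, "az": -0.012}
    - {"fingers": -1, "tx": 0.005, "ty": 0.116, "tz": -0.105, "ax": 0.137, "ay": -0.016, "az": -0.012}
    - {"fingers": -1, "tx": 0.005, "ty": 0.116, "tz": -0.105, "ax": 0.137, "ay": -0.016, "az": -0.012}

```text
time_s: 3.18
tcp_pos: [0.4069, 0.0668, 0.3085]
ee_rot: [[-0.028, -0.907, -0.421], [0.118, -0.421, 0.899], [-0.993, -0.025, 0.119]]
wrist_force: [0.8, -0.8, 0.3]
gripper_width: 0.999
```

play_rows:
  commands:
    - {"fingers": -1, "tx": -0.006, "ty": 0.063, "tz": -0.143, "ax": 0.138, "ay": -0.016, "az": -0.012}
    - {"fingers": -1, "tx": -0.006, "ty": 0.063, "tz": -0.143, "ax": 0.138, "ay": -0.016, "az": -0.012}
    - {"fingers": -1, "tx": -0.006, "ty": 0.063, "tz": -0.143, "ax": 0.138, "ay": -0.016, "az": -0.012}
    - {"fingers": -1, "tx": -0.006, "ty": 0.063, "tz": -0.143, "ax": 0.138, "ay": -0.016, "az": -0.012}
    - {"fingers": -1, "tx": -0.006, "ty": 0.063, "tz": -0.143, "ax": 0.138, "ay": -0.016, "az": -0.012}

```text
time_s: 3.6
tcp_pos: [0.4099, -0.0501, 0.2989]
ee_rot: [[-0.003, -1.0, -0.001], [0.175, -0.002, 0.985], [-0.985, 0.002, 0.175]]
wrist_force: [0.6, -0.3, 0.0]
gripper_width: 0.997
```

play_rows:
  commands:
    - {"fingers": -1, "tx": 0.107, "ty": 0, "tz": -0.085, "ax": 0.079, "ay": -0.054, "az": -0.029}
    - {"fingers": -1, "tx": 0.107, "ty": 0, "tz": -0.085, "ax": 0.079, "ay": -0.054, "az": -0.029}
    - {"fingers": -1, "tx": 0.107, "ty": 0, "tz": -0.085, "ax": 0.079, "ay": -0.054, "az": -0.029}
    - {"fingers": -1, "tx": 0.107, "ty": 0, "tz": -0.085, "ax": 0.079, "ay": -0.054, "az": -0.029}
    - {"fingers": -1, "tx": 0.107, "ty": 0, "tz": -0.085, "ax": 0.079, "ay": -0.054, "az": -0.029}

```text
time_s: 4.02
tcp_pos: [0.4096, -0.0983, 0.2088]
ee_rot: [[0.106, -0.967, 0.232], [0.324, 0.254, 0.911], [-0.94, -0.021, 0.34]]
wrist_force: [0.6, -0.3, -0.2]
gripper_width: 0.998
```

play_rows:
  commands:
    - {"fingers": -1, "tx": 0.092, "ty": -0.014, "tz": -0.099, "ax": 0.078, "ay": -0.054, "az": -0.029}
    - {"fingers": -1, "tx": 0.092, "ty": -0.014, "tz": -0.099, "ax": 0.078, "ay": -0.054, "az": -0.029}
    - {"fingers": -1, "tx": 0.092, "ty": -0.014, "tz": -0.099, "ax": 0.078, "ay": -0.054, "az": -0.029}
    - {"fingers": -1, "tx": 0.092, "ty": -0.014, "tz": -0.099, "ax": 0.078, "ay": -0.054, "az": -0.029}
    - {"fingers": -1, "tx": 0.092, "ty": -0.014, "tz": -0.099, "ax": 0.078, "ay": -0.054, "az": -0.029}

```text
time_s: 4.43
tcp_pos: [0.4105, -0.1468, 0.12]
ee_rot: [[0.249, -0.869, 0.428], [0.432, 0.495, 0.754], [-0.867, -0.003, 0.498]]
wrist_force: [-0.3, -0.4, 0.6]
gripper_width: 0.998
```

Run:
```python
from p import *
err()
K,R=frame(60,0,30)
v=lambda *a:np.array(a)
plan([(v(.409,-.147,.06),R,-1),(v(.409,-.147,.024),R,-1)])
c=viewer.capture('scene'); cv2.imwrite('pics/s1.png',c['image'][:,:,::-1])
```

```text
t 4.43 tcp [ 0.4105 -0.1468  0.12  ] lag mm [ 1.6 -0.1  0.1] rot deg [-0.29  0.08  0.07] F [-0.3 -0.4  0.6] w 0.998 j [-22.  15. -23. -38. -54.  15.]
{"fingers": -1, "tx": 0.069, "ty": 0.0, "tz": -0.04, "ax": 0.001, "ay": 0.0, "az": 0.0}
{"fingers": -1, "tx": 0.042, "ty": 0.0, "tz": -0.024, "ax": 0.0, "ay": 0.0, "az": 0.0}
```

View pics/s1.png

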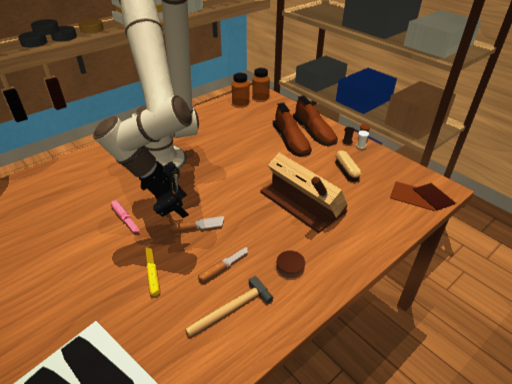

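The gripper hangs over the broad handle (≈(185,215)) and nothing has been disturbed. I go down and grip.

play_rows:
  commands:
    - {"fingers": -1, "tx": 0.069, "ty": 0, "tz": -0.04, "ax": 0.001, "ay": 0, "az": 0}
    - {"fingers": -1, "tx": 0.069, "ty": 0, "tz": -0.04, "ax": 0.001, "ay": 0, "az": 0}
    - {"fingers": -1, "tx": 0.069, "ty": 0, "tz": -0.04, "ax": 0.001, "ay": 0, "az": 0}

```text
time_s: 4.73
tcp_pos: [0.4093, -0.1453, 0.0589]
ee_rot: [[0.246, -0.868, 0.432], [0.434, 0.497, 0.751], [-0.867, 0.002, 0.499]]
wrist_force: [-0.1, -0.9, 1.3]
gripper_width: 0.999
```

play_rows:
  commands:
    - {"fingers": -1, "tx": 0.021, "ty": 0, "tz": -0.012, "ax": 0, "ay": 0, "az": 0}
    - {"fingers": -1, "tx": 0.042, "ty": 0, "tz": -0.024, "ax": 0, "ay": 0, "az": 0}
    - {"fingers": -1, "tx": 0.042, "ty": 0, "tz": -0.024, "ax": 0, "ay": 0, "az": 0}

```text
time_s: 4.98
tcp_pos: [0.4101, -0.1461, 0.0237]
ee_rot: [[0.249, -0.867, 0.431], [0.433, 0.498, 0.751], [-0.866, -0.0, 0.499]]
wrist_force: [0.2, -0.4, 0.3]
gripper_width: 1.004
```

play_rows:
  commands:
    - {"fingers": 1, "tx": 0, "ty": 0, "tz": 0, "ax": 0, "ay": 0, "az": 0}
    - {"fingers": 1, "tx": 0, "ty": 0, "tz": 0, "ax": 0, "ay": 0, "az": 0}
    - {"fingers": 1, "tx": 0, "ty": 0, "tz": 0, "ax": 0, "ay": 0, "az": 0}
    - {"fingers": 1, "tx": 0, "ty": 0, "tz": 0, "ax": 0, "ay": 0, "az": 0}
    - {"fingers": 1, "tx": 0, "ty": 0, "tz": 0, "ax": 0, "ay": 0, "az": 0}

```text
time_s: 5.4
tcp_pos: [0.4097, -0.1473, 0.0244]
ee_rot: [[0.252, -0.866, 0.433], [0.431, 0.501, 0.75], [-0.866, -0.002, 0.499]]
wrist_force: [0.4, 0.4, 0.3]
gripper_width: 0.711
```

play_rows:
  commands:
    - {"fingers": 1, "tx": 0, "ty": 0, "tz": 0, "ax": 0, "ay": 0, "az": 0}
    - {"fingers": 1, "tx": 0, "ty": 0, "tz": 0, "ax": 0, "ay": 0, "az": 0}
    - {"fingers": 1, "tx": 0, "ty": 0, "tz": 0, "ax": 0, "ay": 0, "az": 0}
    - {"fingers": 1, "tx": 0, "ty": 0, "tz": 0, "ax": 0, "ay": 0, "az": 0}
    - {"fingers": 1, "tx": 0, "ty": 0, "tz": 0, "ax": 0, "ay": 0, "az": 0}

```text
time_s: 5.82
tcp_pos: [0.4093, -0.1473, 0.0234]
ee_rot: [[0.25, -0.865, 0.434], [0.432, 0.501, 0.75], [-0.867, -0.0, 0.499]]
wrist_force: [0.7, -0.1, -0.2]
gripper_width: 0.322
```

Run:
```python
from p import *
err()
K,R=frame(60,0,30); s=r.sense()
p,Rc=load()
# knife grip pt in tool frame (from measured start): 
P=np.array(s['tcp_pos']);Q=np.array(s['ee_rot'])
g=np.array([.4091,-.1467,.013]); off=Q.T@(g-P); off[1]=0; Kt=Q.T@K
print('off',np.round(off,4)); pickle.dump((off,Kt),open('grasp.pkl','wb'))
# pre-insertion: shoulder at slot + 84+30mm out; knife heading 91, pitch 60
slot=np.array([.574,.231,.121]); yaw=91
K2,R2=frame(yaw,60,30)
sh=slot-K2[:,0]*.114
Pt=sh-K2[:,0]*.0525-R2@off
print('target',Pt)
v=lambda *a:np.array(a)
K1,R1=frame(75,25,30)
plan([(v(.41,-.147,.10),R,1),(v(.45,-.05,.27),R1,1),(v(Pt[0],Pt[1]-.04,Pt[2]+.06),R2,1),(Pt,R2,1)])
```

```text
t 5.82 tcp [ 0.4093 -0.1473  0.0234] lag mm [ 0.3 -0.5 -0.5] rot deg [-0.01  0.01 -0.  ] F [ 0.7 -0.1 -0.2] w 0.322 j [-24.  25. -26. -45. -45.  28.]
off [ 0.0092  0.     -0.0048]
target [0.57530005 0.15652007 0.27073485]
{"fingers": 1, "tx": -0.088, "ty": -0.001, "tz": 0.051, "ax": 0.0, "ay": 0.0, "az": 0.0}
{"fingers": 1, "tx": -0.063, "ty": 0.009, "tz": 0.117, "ax": -0.04, "ay": 0.069, "az": 0.013}
{"fingers": 1, "tx": -0.087, "ty": -0.001, "tz": 0.1, "ax": -0.041, "ay": 0.069, "az": 0.012}
{"fingers": 1, "tx": -0.029, "ty": -0.052, "tz": 0.132, "ax": -0.044, "ay": 0.096, "az": -0.01}
{"fingers": 1, "tx": -0.064, "ty": -0.071, "tz": 0.109, "ax": -0.044, "ay": 0.097, "az": -0.009}
{"fingers": 1, "tx": 0.042, "ty": -0.001, "tz": 0.086, "ax": 0.0, "ay": 0.0, "az": 0.0}
```

Opening 28.0 mm means the handle is gripped. Next: lift and carry.

play_rows:
  commands:
    - {"fingers": 1, "tx": 0, "ty": 0, "tz": 0, "ax": 0, "ay": 0, "az": 0}
    - {"fingers": 1, "tx": 0, "ty": 0, "tz": 0, "ax": 0, "ay": 0, "az": 0}
    - {"fingers": 1, "tx": -0.044, "ty": 0, "tz": 0.026, "ax": 0, "ay": 0, "az": 0}
    - {"fingers": 1, "tx": -0.088, "ty": -0.001, "tz": 0.051, "ax": 0, "ay": 0, "az": 0}
    - {"fingers": 1, "tx": -0.088, "ty": -0.001, "tz": 0.051, "ax": 0, "ay": 0, "az": 0}

```text
time_s: 6.23
tcp_pos: [0.413, -0.1491, 0.1048]
ee_rot: [[0.258, -0.866, 0.428], [0.427, 0.499, 0.754], [-0.867, -0.012, 0.499]]
wrist_force: [0.6, -1.1, -1.6]
gripper_width: 0.32
```

play_rows:
  commands:
    - {"fingers": 1, "tx": -0.063, "ty": 0.009, "tz": 0.117, "ax": -0.04, "ay": 0.069, "az": 0.013}
    - {"fingers": 1, "tx": -0.063, "ty": 0.009, "tz": 0.117, "ax": -0.04, "ay": 0.069, "az": 0.013}
    - {"fingers": 1, "tx": -0.063, "ty": 0.009, "tz": 0.117, "ax": -0.04, "ay": 0.069, "az": 0.013}
    - {"fingers": 1, "tx": -0.063, "ty": 0.009, "tz": 0.117, "ax": -0.04, "ay": 0.069, "az": 0.013}
    - {"fingers": 1, "tx": -0.063, "ty": 0.009, "tz": 0.117, "ax": -0.04, "ay": 0.069, "az": 0.013}

```text
time_s: 6.65
tcp_pos: [0.4305, -0.0972, 0.1852]
ee_rot: [[0.128, -0.924, 0.359], [0.273, 0.381, 0.883], [-0.953, -0.015, 0.301]]
wrist_force: [0.9, -0.5, -1.8]
gripper_width: 0.319
```

play_rows:
  commands:
    - {"fingers": 1, "tx": -0.087, "ty": -0.001, "tz": 0.1, "ax": -0.041, "ay": 0.069, "az": 0.012}
    - {"fingers": 1, "tx": -0.087, "ty": -0.001, "tz": 0.1, "ax": -0.041, "ay": 0.069, "az": 0.012}
    - {"fingers": 1, "tx": -0.087, "ty": -0.001, "tz": 0.1, "ax": -0.041, "ay": 0.069, "az": 0.012}
    - {"fingers": 1, "tx": -0.087, "ty": -0.001, "tz": 0.1, "ax": -0.041, "ay": 0.069, "az": 0.012}
    - {"fingers": 1, "tx": -0.087, "ty": -0.001, "tz": 0.1, "ax": -0.041, "ay": 0.069, "az": 0.012}

```text
time_s: 7.07
tcp_pos: [0.4489, -0.0503, 0.2674]
ee_rot: [[0.02, -0.966, 0.257], [0.085, 0.258, 0.962], [-0.996, 0.003, 0.087]]
wrist_force: [-0.1, -0.4, -2.4]
gripper_width: 0.315
```

play_rows:
  commands:
    - {"fingers": 1, "tx": -0.029, "ty": -0.052, "tz": 0.132, "ax": -0.044, "ay": 0.096, "az": -0.01}
    - {"fingers": 1, "tx": -0.029, "ty": -0.052, "tz": 0.132, "ax": -0.044, "ay": 0.096, "az": -0.01}
    - {"fingers": 1, "tx": -0.029, "ty": -0.052, "tz": 0.132, "ax": -0.044, "ay": 0.096, "az": -0.01}
    - {"fingers": 1, "tx": -0.029, "ty": -0.052, "tz": 0.132, "ax": -0.044, "ay": 0.096, "az": -0.01}
    - {"fingers": 1, "tx": -0.029, "ty": -0.052, "tz": 0.132, "ax": -0.044, "ay": 0.096, "az": -0.01}

```text
time_s: 7.48
tcp_pos: [0.5117, 0.0327, 0.2955]
ee_rot: [[-0.011, -0.993, 0.122], [-0.218, 0.121, 0.968], [-0.976, -0.016, -0.218]]
wrist_force: [-0.5, 0.3, -1.7]
gripper_width: 0.321
```

play_rows:
  commands:
    - {"fingers": 1, "tx": -0.064, "ty": -0.071, "tz": 0.109, "ax": -0.044, "ay": 0.097, "az": -0.009}
    - {"fingers": 1, "tx": -0.064, "ty": -0.071, "tz": 0.109, "ax": -0.044, "ay": 0.097, "az": -0.009}
    - {"fingers": 1, "tx": -0.064, "ty": -0.071, "tz": 0.109, "ax": -0.044, "ay": 0.097, "az": -0.009}
    - {"fingers": 1, "tx": -0.064, "ty": -0.071, "tz": 0.109, "ax": -0.044, "ay": 0.097, "az": -0.009}
    - {"fingers": 1, "tx": -0.064, "ty": -0.071, "tz": 0.109, "ax": -0.044, "ay": 0.097, "az": -0.009}

```text
time_s: 7.9
tcp_pos: [0.5752, 0.1153, 0.3261]
ee_rot: [[0.002, -1.0, -0.017], [-0.502, -0.016, 0.865], [-0.865, 0.007, -0.502]]
wrist_force: [-0.1, 0.3, -1.2]
gripper_width: 0.315
```

play_rows:
  commands:
    - {"fingers": 1, "tx": 0.042, "ty": -0.001, "tz": 0.086, "ax": 0, "ay": 0, "az": 0}
    - {"fingers": 1, "tx": 0.042, "ty": -0.001, "tz": 0.086, "ax": 0, "ay": 0, "az": 0}
    - {"fingers": 1, "tx": 0.042, "ty": -0.001, "tz": 0.086, "ax": 0, "ay": 0, "az": 0}
    - {"fingers": 1, "tx": 0.042, "ty": -0.001, "tz": 0.086, "ax": 0, "ay": 0, "az": 0}
    - {"fingers": 1, "tx": 0.042, "ty": -0.001, "tz": 0.086, "ax": 0, "ay": 0, "az": 0}

```text
time_s: 8.32
tcp_pos: [0.5757, 0.1541, 0.2713]
ee_rot: [[0.008, -1.0, -0.013], [-0.5, -0.015, 0.866], [-0.866, -0.0, -0.5]]
wrist_force: [1.5, -0.8, -0.5]
gripper_width: 0.321
```

```bash
cat > look.py <<'E'
from p import *
def look(name,slot,yaw,bw,skew=.014):
    """overlay predicted blade outline and slot mouth on both views"""
    err(); s=r.sense(); P=np.array(s['tcp_pos']);Q=np.array(s['ee_rot']); off,Kt=pickle.load(open('grasp.pkl','rb'))
    K=Q@Kt; g=P+Q@off; sh=g+K[:,0]*.0525
    Ks,_=frame(yaw,60,0); print('sh rel slot (x_s,y_s,z_s)mm',np.round(np.array([(sh-slot)@Ks[:,2],(sh-slot)@Ks[:,1],-(sh-slot)@Ks[:,0]])*1e3,1))
    out=[]
    for n,(x,y) in (('top',proj),('scene',proj)) if 0 else (('top',(0,0)),('scene',(0,0))):
        c=viewer.capture(n); pickle.dump(c,open(n+name+'.pkl','wb'))
        f=5; u=proj(c,slot-Ks[:,0]*.05); x0,y0=int(u[0]-40),int(u[1]-60)
        im=cv2.resize(c['image'][y0:y0+120,x0:x0+80,::-1],None,fx=f,fy=f,interpolation=cv2.INTER_CUBIC)
        q=lambda X:np.int32(((proj(c,np.array(X))-[x0,y0]+.5)*f-.5)*16)
        b=[sh+K[:,1]*w+K[:,0]*l for w,l in((-bw/2,.01),(-bw/2,.07),(bw/2,.07),(bw/2,.01))]
        m=[slot+Ks[:,1]*w+Ks[:,2]*l for w,l in((-bw/2-.003,-.0035),(-bw/2-.003,.0035),(bw/2+.003,.0035),(bw/2+.003,-.0035))]
        cv2.polylines(im,[q(b)],False,(255,0,0),1,cv2.LINE_AA,4); cv2.polylines(im,[q(m)],True,(0,0,255),1,cv2.LINE_AA,4)
        print(n,'origin',x0,y0); out.append(im)
    cv2.imwrite(f'pics/{name}.png',np.hstack(out))
E
python3 -c "
from look import *
look('ins1',np.array([.574,.231,.121]),91,.044)"
```

```text
t 8.32 tcp [0.5757 0.1541 0.2713] lag mm [ 0.2 -2.4  0.4] rot deg [ 0.11 -0.01  0.05] F [ 1.5 -0.8 -0.5] w 0.321 j [ 41.  24.  -5.  23. -81. -48.]
sh rel slot (x_s,y_s,z_s)mm [ -1.8  -0.3 115.7]
top origin 176 110
scene origin 256 110
```

View pics/ins1.png

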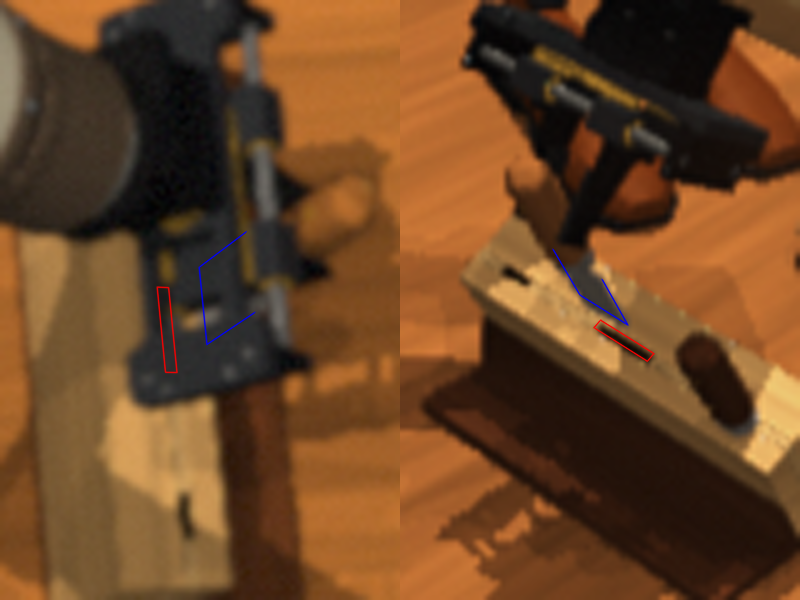

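The scene half shows the blade hanging above the broad slot (slot ≈ px (302,178)). The gripper hides the slot in the top view. I take a closer crop of the scene view.

```bash
cat >> look.py <<'E'
def zoom(name,slot,yaw,bw,cam='scene',f=12,w=50,h=50,dx=0,dy=-8):
    err(); s=r.sense(); P=np.array(s['tcp_pos']);Q=np.array(s['ee_rot']); off,Kt=pickle.load(open('grasp.pkl','rb'))
    K=Q@Kt; sh=P+Q@off+K[:,0]*.0525; Ks,_=frame(yaw,60,0)
    print('sh rel slot',np.round(np.array([(sh-slot)@Ks[:,2],(sh-slot)@Ks[:,1],-(sh-slot)@Ks[:,0]])*1e3,1))
    c=viewer.capture(cam); u=proj(c,slot); x0,y0=int(u[0]-w/2+dx),int(u[1]-h/2+dy)
    im=cv2.resize(c['image'][y0:y0+h,x0:x0+w,::-1],None,fx=f,fy=f,interpolation=cv2.INTER_CUBIC)
    im=cv2.convertScaleAbs(im,alpha=1.3); 
    q=lambda X:((proj(c,np.array(X))-[x0,y0]+.5)*f-.5)
    for d in (.02,.04,.06,.07):
        for wd in (-bw/2,bw/2): cv2.circle(im,tuple(int(t) for t in q(sh+K[:,0]*d+K[:,1]*wd)),2,(255,0,0),-1)
    for wd in (-bw/2-.003,bw/2+.003): cv2.circle(im,tuple(int(t) for t in q(slot+Ks[:,1]*wd)),2,(0,0,255),-1)
    e=[q(slot+1e-3*a)-q(slot) for a in(Ks[:,2],Ks[:,1],-Ks[:,0])]; print('px/mm xs,ys,zs',np.round(e,2).tolist())
    cv2.imwrite(f'pics/{name}.png',im)
E
python3 -c "
from look import *
zoom('z1',np.array([.574,.231,.121]),91,.044)"
```

```text
t 8.42 tcp [0.5759 0.1548 0.2721] lag mm [ 0.4 -1.8  1.2] rot deg [ 0.15 -0.1  -0.06] F [ 0.3 -0.3 -1.4] w 0.319 j [ 41.  24.  -5.  23. -81. -48.]
sh rel slot [ -0.7  -0.7 116.1]
px/mm xs,ys,zs [[2.21, -2.61], [-2.56, -1.61], [-0.96, -1.68]]
```

View pics/z1.png

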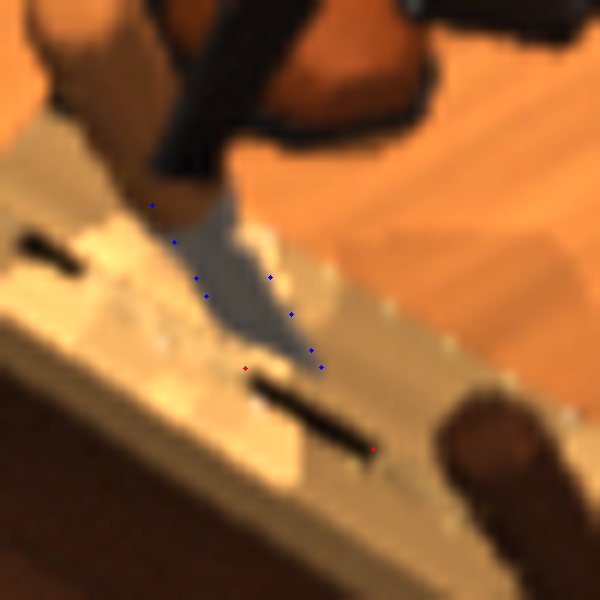

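The blade matches its predicted outline to about a millimetre. The slot itself sits about 2 mm further along −y_s than I had it (px (301,178) in the scene). I take the middle value and start inserting.

```bash
cat >> p.py <<'E'
def ins(slot,yaw,zs,f=1,a=30,nd=3,dx=0,dy=0):
    off,_=pickle.load(open('grasp.pkl','rb')); K,R=frame(yaw,60,a)
    plan([(slot+K[:,2]*dx+K[:,1]*dy-K[:,0]*(z+.0525)-R@off,R,f) for z in zs],nd=nd)
E
python3 -c "
from p import *
err(); ins(np.array([.5755,.231,.121]),91,[.09,.075,.06])"
```

```text
t 8.47 tcp [0.5759 0.1551 0.2721] lag mm [ 0.4 -1.5  1.2] rot deg [ 0.13 -0.11 -0.07] F [ 0.5 -0.5 -1.7] w 0.323 j [ 41.  24.  -5.  23. -81. -48.]
{"fingers": 1, "tx": 0.016, "ty": -0.002, "tz": 0.028, "ax": 0.0, "ay": 0.0, "az": 0.0}
{"fingers": 1, "tx": 0.01, "ty": 0.0, "tz": 0.017, "ax": 0.0, "ay": 0.0, "az": 0.0}
{"fingers": 1, "tx": 0.01, "ty": 0.0, "tz": 0.017, "ax": 0.0, "ay": 0.0, "az": 0.0}
```

play_rows:
  commands:
    - {"fingers": 1, "tx": 0.016, "ty": -0.002, "tz": 0.028, "ax": 0, "ay": 0, "az": 0}
    - {"fingers": 1, "tx": 0.016, "ty": -0.002, "tz": 0.028, "ax": 0, "ay": 0, "az": 0}
    - {"fingers": 1, "tx": 0.016, "ty": -0.002, "tz": 0.028, "ax": 0, "ay": 0, "az": 0}
    - {"fingers": 1, "tx": 0.016, "ty": -0.002, "tz": 0.028, "ax": 0, "ay": 0, "az": 0}

```text
time_s: 8.8
tcp_pos: [0.5771, 0.1681, 0.2506]
ee_rot: [[0.009, -1.0, -0.015], [-0.5, -0.017, 0.866], [-0.866, -0.001, -0.5]]
wrist_force: [0.9, 0.4, -1.1]
gripper_width: 0.316
```

play_rows:
  commands:
    - {"fingers": 1, "tx": 0.005, "ty": 0, "tz": 0.009, "ax": 0, "ay": 0, "az": 0}
    - {"fingers": 1, "tx": 0.01, "ty": 0, "tz": 0.017, "ax": 0, "ay": 0, "az": 0}
    - {"fingers": 1, "tx": 0.01, "ty": 0, "tz": 0.017, "ax": 0, "ay": 0, "az": 0}
    - {"fingers": 1, "tx": 0.01, "ty": 0, "tz": 0.017, "ax": 0, "ay": 0, "az": 0}

```text
time_s: 9.13
tcp_pos: [0.5766, 0.1758, 0.2362]
ee_rot: [[0.008, -1.0, -0.016], [-0.501, -0.018, 0.865], [-0.865, 0.001, -0.501]]
wrist_force: [0.2, -0.4, -1.1]
gripper_width: 0.323
```

```bash
python3 -c "
from look import *
zoom('z2',np.array([.5755,.231,.121]),91,.044)"
```

```text
t 9.13 tcp [0.5766 0.1758 0.2362] lag mm [ 0.1 -7.6 11.9] rot deg [-0.06  0.05  0.03] F [ 0.2 -0.4 -1.1] w 0.323 j [ 42.  27.  -7.  23. -78. -50.]
sh rel slot [-0.6  0.  74.5]
px/mm xs,ys,zs [[2.21, -2.61], [-2.56, -1.61], [-0.96, -1.68]]
```

View pics/z2.png

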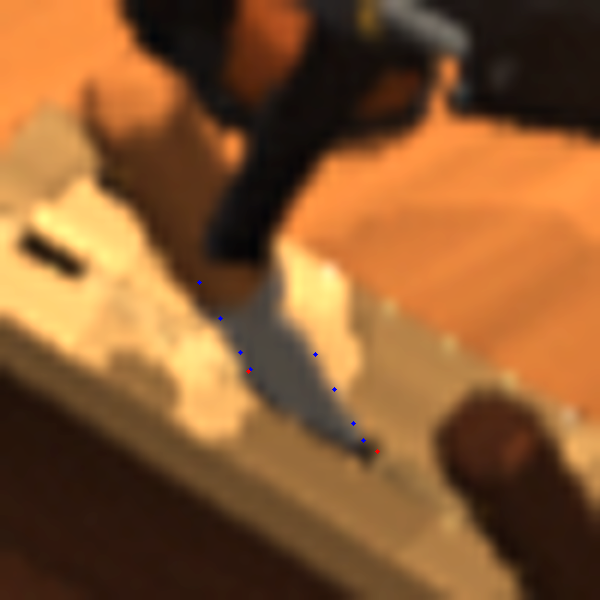

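No force, and the blade edge lies along the slot line. Continue.

play_rows:
  commands:
    - {"fingers": 1, "tx": 0.005, "ty": 0, "tz": 0.009, "ax": 0, "ay": 0, "az": 0}
    - {"fingers": 1, "tx": 0.01, "ty": 0, "tz": 0.017, "ax": 0, "ay": 0, "az": 0}
    - {"fingers": 1, "tx": 0.01, "ty": 0, "tz": 0.017, "ax": 0, "ay": 0, "az": 0}
    - {"fingers": 1, "tx": 0.01, "ty": 0, "tz": 0.017, "ax": 0, "ay": 0, "az": 0}

```text
time_s: 9.52
tcp_pos: [0.5765, 0.1833, 0.2231]
ee_rot: [[0.008, -1.0, -0.016], [-0.501, -0.018, 0.865], [-0.865, 0.001, -0.501]]
wrist_force: [0.6, -0.7, -1.3]
gripper_width: 0.318
```

```bash
python3 -c "
from p import *
err(); ins(np.array([.5755,.231,.121]),91,[.045,.03,.015])"
```

```text
t 9.52 tcp [0.5765 0.1833 0.2231] lag mm [-0.  -0.1 -1.1] rot deg [-0.07  0.04  0.02] F [ 0.6 -0.7 -1.3] w 0.318 j [ 43.  28.  -7.  23. -77. -51.]
{"fingers": 1, "tx": 0.01, "ty": 0.0, "tz": 0.018, "ax": 0.0, "ay": 0.0, "az": 0.0}
{"fingers": 1, "tx": 0.01, "ty": 0.0, "tz": 0.017, "ax": 0.0, "ay": 0.0, "az": 0.0}
{"fingers": 1, "tx": 0.01, "ty": 0.0, "tz": 0.017, "ax": 0.0, "ay": 0.0, "az": 0.0}
```

play_rows:
  commands:
    - {"fingers": 1, "tx": 0.005, "ty": 0, "tz": 0.009, "ax": 0, "ay": 0, "az": 0}
    - {"fingers": 1, "tx": 0.01, "ty": 0, "tz": 0.018, "ax": 0, "ay": 0, "az": 0}
    - {"fingers": 1, "tx": 0.01, "ty": 0, "tz": 0.018, "ax": 0, "ay": 0, "az": 0}

```text
time_s: 9.77
tcp_pos: [0.576, 0.1914, 0.2087]
ee_rot: [[0.007, -1.0, -0.017], [-0.501, -0.018, 0.865], [-0.865, 0.002, -0.501]]
wrist_force: [-0.3, 0.2, -1.6]
gripper_width: 0.322
```

play_rows:
  commands:
    - {"fingers": 1, "tx": 0.005, "ty": 0, "tz": 0.009, "ax": 0, "ay": 0, "az": 0}
    - {"fingers": 1, "tx": 0.01, "ty": 0, "tz": 0.017, "ax": 0, "ay": 0, "az": 0}
    - {"fingers": 1, "tx": 0.01, "ty": 0, "tz": 0.017, "ax": 0, "ay": 0, "az": 0}

```text
time_s: 10.02
tcp_pos: [0.576, 0.1988, 0.1959]
ee_rot: [[0.008, -1.0, -0.017], [-0.501, -0.018, 0.865], [-0.866, 0.002, -0.501]]
wrist_force: [0.7, 0.9, -1.3]
gripper_width: 0.322
```

play_rows:
  commands:
    - {"fingers": 1, "tx": 0.005, "ty": 0, "tz": 0.009, "ax": 0, "ay": 0, "az": 0}
    - {"fingers": 1, "tx": 0.01, "ty": 0, "tz": 0.017, "ax": 0, "ay": 0, "az": 0}
    - {"fingers": 1, "tx": 0.01, "ty": 0, "tz": 0.017, "ax": 0, "ay": 0, "az": 0}
    - {"fingers": 1, "tx": 0.01, "ty": 0, "tz": 0.017, "ax": 0, "ay": 0, "az": 0}

```text
time_s: 10.35
tcp_pos: [0.5762, 0.2058, 0.1843]
ee_rot: [[0.009, -1.0, -0.016], [-0.501, -0.018, 0.865], [-0.866, 0.001, -0.501]]
wrist_force: [0.2, 0.2, -1.7]
gripper_width: 0.321
```

```bash
python3 -c "
from p import *
err(); ins(np.array([.5755,.231,.121]),91,[.008,.004,0.,-.003])"
```

```text
t 10.35 tcp [0.5762 0.2058 0.1843] lag mm [ 0.1 -0.1 -1. ] rot deg [-0.06  0.03 -0.  ] F [ 0.2  0.2 -1.7] w 0.321 j [ 44.  31.  -8.  22. -74. -53.]
{"fingers": 1, "tx": 0.005, "ty": 0.0, "tz": 0.008, "ax": 0.0, "ay": 0.0, "az": 0.0}
{"fingers": 1, "tx": 0.003, "ty": 0.0, "tz": 0.005, "ax": 0.0, "ay": 0.0, "az": 0.0}
{"fingers": 1, "tx": 0.002, "ty": 0.0, "tz": 0.005, "ax": 0.0, "ay": 0.0, "az": 0.0}
{"fingers": 1, "tx": 0.002, "ty": 0.0, "tz": 0.003, "ax": 0.0, "ay": 0.0, "az": 0.0}
```

Sliding freely. On to contact, watching the force.

play_rows:
  commands:
    - {"fingers": 1, "tx": 0.005, "ty": 0, "tz": 0.008, "ax": 0, "ay": 0, "az": 0}
    - {"fingers": 1, "tx": 0.005, "ty": 0, "tz": 0.008, "ax": 0, "ay": 0, "az": 0}
    - {"fingers": 1, "tx": 0.005, "ty": 0, "tz": 0.008, "ax": 0, "ay": 0, "az": 0}

```text
time_s: 10.6
tcp_pos: [0.5763, 0.2091, 0.1783]
ee_rot: [[0.009, -1.0, -0.016], [-0.5, -0.018, 0.866], [-0.866, 0.0, -0.5]]
wrist_force: [-0.2, -0.0, -1.3]
gripper_width: 0.32
```

play_rows:
  commands:
    - {"fingers": 1, "tx": 0.003, "ty": 0, "tz": 0.005, "ax": 0, "ay": 0, "az": 0}
    - {"fingers": 1, "tx": 0.003, "ty": 0, "tz": 0.005, "ax": 0, "ay": 0, "az": 0}
    - {"fingers": 1, "tx": 0.003, "ty": 0, "tz": 0.005, "ax": 0, "ay": 0, "az": 0}

```text
time_s: 10.85
tcp_pos: [0.5762, 0.2112, 0.1746]
ee_rot: [[0.009, -1.0, -0.015], [-0.5, -0.018, 0.866], [-0.866, 0.0, -0.5]]
wrist_force: [-0.4, -0.3, -1.0]
gripper_width: 0.316
```

```bash
python3 -c "
from p import *
err()"
```

```text
t 10.85 tcp [0.5762 0.2112 0.1746] lag mm [ 0.2 -3.8  5. ] rot deg [-0.03 -0.01 -0.02] F [-0.4 -0.3 -1. ] w 0.316 j [ 44.  31.  -8.  22. -74. -54.]
```

play_rows:
  commands:
    - {"fingers": 1, "tx": 0.002, "ty": 0, "tz": 0.005, "ax": 0, "ay": 0, "az": 0}
    - {"fingers": 1, "tx": 0.002, "ty": 0, "tz": 0.005, "ax": 0, "ay": 0, "az": 0}
    - {"fingers": 1, "tx": 0.002, "ty": 0, "tz": 0.005, "ax": 0, "ay": 0, "az": 0}

```text
time_s: 11.1
tcp_pos: [0.5761, 0.2133, 0.1719]
ee_rot: [[0.009, -1.0, -0.015], [-0.501, -0.018, 0.865], [-0.865, 0.0, -0.501]]
wrist_force: [-0.9, -1.6, 0.7]
gripper_width: 0.318
```

play_rows:
  commands:
    - {"fingers": 1, "tx": 0.002, "ty": 0, "tz": 0.003, "ax": 0, "ay": 0, "az": 0}
    - {"fingers": 1, "tx": 0.002, "ty": 0, "tz": 0.003, "ax": 0, "ay": 0, "az": 0}
    - {"fingers": 1, "tx": 0.002, "ty": 0, "tz": 0.003, "ax": 0, "ay": 0, "az": 0}

```text
time_s: 11.35
tcp_pos: [0.5761, 0.2134, 0.1718]
ee_rot: [[0.009, -1.0, -0.015], [-0.504, -0.017, 0.864], [-0.864, -0.0, -0.504]]
wrist_force: [-2.0, -3.1, 9.0]
gripper_width: 0.315
```

```bash
python3 -c "
from p import *
err(); ins(np.array([.5755,.231,.121]),91,[-.006,-.009])"
```

```text
t 11.35 tcp [0.5761 0.2134 0.1718] lag mm [ 0.2 -1.6  2.2] rot deg [ 0.03  0.23 -0.02] F [-2.  -3.1  9. ] w 0.315 j [ 45.  32.  -8.  22. -74. -54.]
{"fingers": 1, "tx": 0.002, "ty": 0.0, "tz": 0.004, "ax": 0.0, "ay": 0.0, "az": 0.0}
{"fingers": 1, "tx": 0.002, "ty": 0.0, "tz": 0.003, "ax": 0.0, "ay": 0.0, "az": 0.0}
```

Contact with the face (9 N) at the predicted home depth. One small seating push, then release and retreat.

play_rows:
  commands:
    - {"fingers": 1, "tx": 0.002, "ty": 0, "tz": 0.004, "ax": 0, "ay": 0, "az": 0}
    - {"fingers": 1, "tx": 0.002, "ty": 0, "tz": 0.004, "ax": 0, "ay": 0, "az": 0}

```text
time_s: 11.52
tcp_pos: [0.5761, 0.2136, 0.1717]
ee_rot: [[0.009, -1.0, -0.014], [-0.508, -0.017, 0.861], [-0.861, -0.0, -0.508]]
wrist_force: [-2.8, -6.8, 17.4]
gripper_width: 0.324
```

play_rows:
  commands:
    - {"fingers": -1, "tx": 0, "ty": 0, "tz": -0.004, "ax": 0, "ay": 0, "az": 0}
    - {"fingers": -1, "tx": 0, "ty": 0, "tz": -0.004, "ax": 0, "ay": 0, "az": 0}
    - {"fingers": -1, "tx": 0, "ty": 0, "tz": -0.004, "ax": 0, "ay": 0, "az": 0}
    - {"fingers": -1, "tx": 0, "ty": 0, "tz": -0.004, "ax": 0, "ay": 0, "az": 0}
    - {"fingers": -1, "tx": 0, "ty": 0, "tz": -0.004, "ax": 0, "ay": 0, "az": 0}

```text
time_s: 11.93
tcp_pos: [0.5761, 0.2143, 0.1673]
ee_rot: [[0.009, -1.0, -0.016], [-0.5, -0.018, 0.866], [-0.866, 0.0, -0.5]]
wrist_force: [0.3, -0.4, 0.4]
gripper_width: 0.613
```

play_rows:
  commands:
    - {"fingers": -1, "tx": 0, "ty": 0, "tz": 0, "ax": 0, "ay": 0, "az": 0}
    - {"fingers": -1, "tx": 0, "ty": 0, "tz": 0, "ax": 0, "ay": 0, "az": 0}
    - {"fingers": -1, "tx": -0.03, "ty": 0, "tz": 0, "ax": 0, "ay": 0, "az": 0}
    - {"fingers": -1, "tx": -0.08, "ty": 0, "tz": 0, "ax": 0, "ay": 0, "az": 0}
    - {"fingers": -1, "tx": -0.12, "ty": 0, "tz": 0, "ax": 0, "ay": 0, "az": 0}

```text
time_s: 12.35
tcp_pos: [0.5754, 0.2595, 0.247]
ee_rot: [[0.009, -1.0, -0.016], [-0.501, -0.018, 0.865], [-0.865, 0.0, -0.501]]
wrist_force: [0.8, 0.5, 0.5]
gripper_width: 0.961
```

Run:
```python
from p import *
p,R=load()
# undo second planned push, then release shifts
p=p+R@(np.array([-.002-.12,0,-.003-.004])*.75); pickle.dump((p,R),open('cmd.pkl','wb'))
err()
v=lambda *a:np.array(a)
c=viewer.capture('scene'); print([(np.round(d['uv']),round(d['score'],2)) for k in('broad_knife_grip','racked_knife') for d in spotter.find_in(k,c)][:5])
u=[255,120]; cv2.imwrite('pics/rel1.png',cv2.resize(c['image'][120:220,235:345,::-1],None,fx=6,fy=6,interpolation=cv2.INTER_CUBIC))
```

```text
t 12.35 tcp [0.5754 0.2595 0.247 ] lag mm [0.2 0.2 0.8] rot deg [-0.03  0.05 -0.01] F [0.8 0.5 0.5] w 0.961 j [ 48.  31.   2.  20. -85. -53.]
[(array([297., 173.]), 0.62), (array([320., 186.]), 0.72)]
```

View pics/rel1.png

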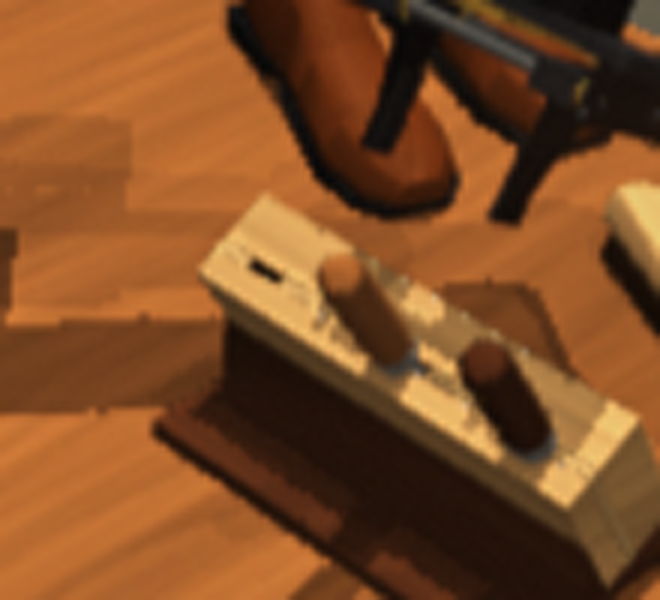

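Broad knife stands home in the middle slot (shoulder ≈ px (301,181)), racked knife untouched, narrow slot still free at ≈(279,164). Now the narrow knife.

Run:
```python
from p import *
v=lambda *a:np.array(a)
_,R0=load(); K,R=frame(90,0,30); _,R1=frame(90,30,30)
plan([(v(.575,.25,.35),R0,-1),(v(.61,0.,.31),R1,-1),(v(.625,-.186,.10),R,-1),(v(.625,-.186,.024),R,-1)])
```

```text
{"fingers": -1, "tx": -0.114, "ty": 0.001, "tz": -0.08, "ax": 0.0, "ay": 0.0, "az": 0.0}
{"fingers": -1, "tx": 0.107, "ty": -0.021, "tz": -0.131, "ax": 0.003, "ay": -0.083, "az": 0.001}
{"fingers": -1, "tx": 0.069, "ty": -0.022, "tz": -0.154, "ax": 0.002, "ay": -0.084, "az": 0.0}
{"fingers": -1, "tx": 0.14, "ty": -0.01, "tz": -0.124, "ax": 0.0, "ay": -0.083, "az": 0.0}
{"fingers": -1, "tx": 0.103, "ty": -0.009, "tz": -0.156, "ax": 0.001, "ay": -0.083, "az": 0.0}
{"fingers": -1, "tx": 0.088, "ty": 0.0, "tz": -0.051, "ax": 0.0, "ay": 0.0, "az": 0.0}
```

play_rows:
  commands:
    - {"fingers": -1, "tx": -0.114, "ty": 0.001, "tz": -0.08, "ax": 0, "ay": 0, "az": 0}
    - {"fingers": -1, "tx": -0.114, "ty": 0.001, "tz": -0.08, "ax": 0, "ay": 0, "az": 0}
    - {"fingers": -1, "tx": -0.114, "ty": 0.001, "tz": -0.08, "ax": 0, "ay": 0, "az": 0}
    - {"fingers": -1, "tx": -0.114, "ty": 0.001, "tz": -0.08, "ax": 0, "ay": 0, "az": 0}

```text
time_s: 12.83
tcp_pos: [0.5759, 0.2497, 0.355]
ee_rot: [[0.015, -1.0, -0.011], [-0.496, -0.017, 0.868], [-0.868, -0.008, -0.496]]
wrist_force: [-0.3, 0.4, 0.5]
gripper_width: 0.998
```

play_rows:
  commands:
    - {"fingers": -1, "tx": 0.107, "ty": -0.021, "tz": -0.131, "ax": 0.003, "ay": -0.083, "az": 0.001}
    - {"fingers": -1, "tx": 0.107, "ty": -0.021, "tz": -0.131, "ax": 0.003, "ay": -0.083, "az": 0.001}
    - {"fingers": -1, "tx": 0.107, "ty": -0.021, "tz": -0.131, "ax": 0.003, "ay": -0.083, "az": 0.001}
    - {"fingers": -1, "tx": 0.107, "ty": -0.021, "tz": -0.131, "ax": 0.003, "ay": -0.083, "az": 0.001}
    - {"fingers": -1, "tx": 0.107, "ty": -0.021, "tz": -0.131, "ax": 0.003, "ay": -0.083, "az": 0.001}

```text
time_s: 13.25
tcp_pos: [0.592, 0.1215, 0.3283]
ee_rot: [[-0.001, -1.0, -0.003], [-0.261, -0.003, 0.965], [-0.965, 0.002, -0.261]]
wrist_force: [-0.5, 0.6, -0.1]
gripper_width: 0.996
```

play_rows:
  commands:
    - {"fingers": -1, "tx": 0.069, "ty": -0.022, "tz": -0.154, "ax": 0.002, "ay": -0.084, "az": 0}
    - {"fingers": -1, "tx": 0.069, "ty": -0.022, "tz": -0.154, "ax": 0.002, "ay": -0.084, "az": 0}
    - {"fingers": -1, "tx": 0.069, "ty": -0.022, "tz": -0.154, "ax": 0.002, "ay": -0.084, "az": 0}
    - {"fingers": -1, "tx": 0.069, "ty": -0.022, "tz": -0.154, "ax": 0.002, "ay": -0.084, "az": 0}
    - {"fingers": -1, "tx": 0.069, "ty": -0.022, "tz": -0.154, "ax": 0.002, "ay": -0.084, "az": 0}

```text
time_s: 13.67
tcp_pos: [0.61, -0.0017, 0.3078]
ee_rot: [[-0.002, -1.0, 0.002], [0.0, 0.002, 1.0], [-1.0, 0.002, 0.0]]
wrist_force: [0.1, 1.9, 0.3]
gripper_width: 1.0
```

play_rows:
  commands:
    - {"fingers": -1, "tx": 0.14, "ty": -0.01, "tz": -0.124, "ax": 0, "ay": -0.083, "az": 0}
    - {"fingers": -1, "tx": 0.14, "ty": -0.01, "tz": -0.124, "ax": 0, "ay": -0.083, "az": 0}
    - {"fingers": -1, "tx": 0.14, "ty": -0.01, "tz": -0.124, "ax": 0, "ay": -0.083, "az": 0}
    - {"fingers": -1, "tx": 0.14, "ty": -0.01, "tz": -0.124, "ax": 0, "ay": -0.083, "az": 0}
    - {"fingers": -1, "tx": 0.14, "ty": -0.01, "tz": -0.124, "ax": 0, "ay": -0.083, "az": 0}

```text
time_s: 14.08
tcp_pos: [0.6163, -0.0934, 0.199]
ee_rot: [[-0.009, -1.0, 0.002], [0.259, 0.0, 0.966], [-0.966, 0.009, 0.259]]
wrist_force: [0.1, 0.3, -0.4]
gripper_width: 1.001
```

play_rows:
  commands:
    - {"fingers": -1, "tx": 0.103, "ty": -0.009, "tz": -0.156, "ax": 0.001, "ay": -0.083, "az": 0}
    - {"fingers": -1, "tx": 0.103, "ty": -0.009, "tz": -0.156, "ax": 0.001, "ay": -0.083, "az": 0}
    - {"fingers": -1, "tx": 0.103, "ty": -0.009, "tz": -0.156, "ax": 0.001, "ay": -0.083, "az": 0}
    - {"fingers": -1, "tx": 0.103, "ty": -0.009, "tz": -0.156, "ax": 0.001, "ay": -0.083, "az": 0}
    - {"fingers": -1, "tx": 0.103, "ty": -0.009, "tz": -0.156, "ax": 0.001, "ay": -0.083, "az": 0}

```text
time_s: 14.5
tcp_pos: [0.624, -0.186, 0.0953]
ee_rot: [[-0.005, -1.0, 0.005], [0.5, 0.002, 0.866], [-0.866, 0.007, 0.5]]
wrist_force: [-0.2, 0.9, -0.6]
gripper_width: 0.997
```

Run:
```python
from p import *
err()
c=viewer.capture('scene')
im=cv2.resize(c['image'][200:320,150:290,::-1],None,fx=4,fy=4,interpolation=cv2.INTER_CUBIC); cv2.imwrite('pics/n1.png',im)
```

```text
t 14.5 tcp [ 0.624  -0.186   0.0953] lag mm [-0.7 -0.1 71.5] rot deg [ 0.23 -0.07  0.37] F [-0.2  0.9 -0.6] w 0.997 j [-16.  38.  12. -30. -75.  27.]
```

View pics/n1.png

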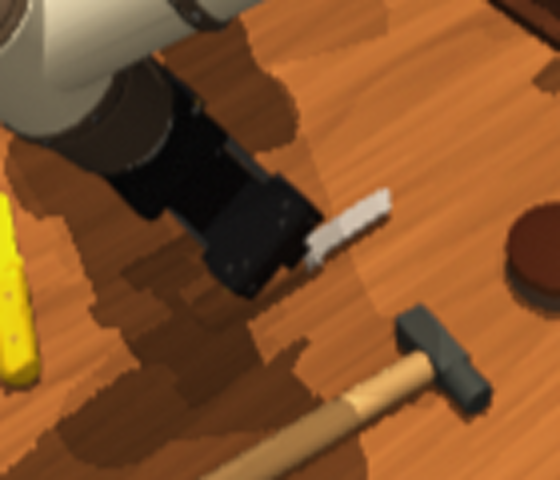

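Gripper straddles the narrow handle, blade showing at ≈(237,256), clear of hammer and tin. Descend.

play_rows:
  commands:
    - {"fingers": -1, "tx": 0.04, "ty": 0, "tz": -0.023, "ax": 0, "ay": 0, "az": 0}
    - {"fingers": -1, "tx": 0.07, "ty": 0, "tz": -0.04, "ax": 0, "ay": 0, "az": 0}
    - {"fingers": -1, "tx": 0.07, "ty": 0, "tz": -0.04, "ax": 0, "ay": 0, "az": 0}
    - {"fingers": -1, "tx": 0.07, "ty": 0, "tz": -0.04, "ax": 0, "ay": 0, "az": 0}

```text
time_s: 14.88
tcp_pos: [0.6258, -0.1832, 0.0406]
ee_rot: [[-0.001, -1.0, -0.003], [0.498, -0.003, 0.867], [-0.867, -0.0, 0.498]]
wrist_force: [0.9, 0.4, 0.5]
gripper_width: 0.998
```

play_rows:
  commands:
    - {"fingers": -1, "tx": 0.009, "ty": 0, "tz": -0.005, "ax": 0, "ay": 0, "az": 0}
    - {"fingers": -1, "tx": 0.018, "ty": 0, "tz": -0.011, "ax": 0, "ay": 0, "az": 0}
    - {"fingers": -1, "tx": 0.018, "ty": 0, "tz": -0.011, "ax": 0, "ay": 0, "az": 0}

```text
time_s: 15.13
tcp_pos: [0.6253, -0.1855, 0.0237]
ee_rot: [[0.001, -1.0, 0.0], [0.499, 0.001, 0.867], [-0.867, -0.001, 0.499]]
wrist_force: [-0.3, 0.6, -1.2]
gripper_width: 0.994
```

```bash
python3 -c "
from p import *
err()"
```

```text
t 15.13 tcp [ 0.6253 -0.1855  0.0237] lag mm [ 0.5  0.4 -0.1] rot deg [-0.07 -0.    0.  ] F [-0.3  0.6 -1.2] w 0.994 j [-17.  43.  10. -31. -69.  31.]
```

play_rows:
  commands:
    - {"fingers": 1, "tx": 0, "ty": 0, "tz": 0, "ax": 0, "ay": 0, "az": 0}
    - {"fingers": 1, "tx": 0, "ty": 0, "tz": 0, "ax": 0, "ay": 0, "az": 0}
    - {"fingers": 1, "tx": 0, "ty": 0, "tz": 0, "ax": 0, "ay": 0, "az": 0}
    - {"fingers": 1, "tx": 0, "ty": 0, "tz": 0, "ax": 0, "ay": 0, "az": 0}
    - {"fingers": 1, "tx": 0, "ty": 0, "tz": 0, "ax": 0, "ay": 0, "az": 0}

```text
time_s: 15.55
tcp_pos: [0.6252, -0.1864, 0.0236]
ee_rot: [[0.001, -1.0, 0.001], [0.499, 0.001, 0.867], [-0.867, -0.001, 0.499]]
wrist_force: [-0.0, -0.0, -0.9]
gripper_width: 0.704
```

play_rows:
  commands:
    - {"fingers": 1, "tx": 0, "ty": 0, "tz": 0, "ax": 0, "ay": 0, "az": 0}
    - {"fingers": 1, "tx": 0, "ty": 0, "tz": 0, "ax": 0, "ay": 0, "az": 0}
    - {"fingers": 1, "tx": 0, "ty": 0, "tz": 0, "ax": 0, "ay": 0, "az": 0}
    - {"fingers": 1, "tx": 0, "ty": 0, "tz": 0, "ax": 0, "ay": 0, "az": 0}
    - {"fingers": 1, "tx": 0, "ty": 0, "tz": 0, "ax": 0, "ay": 0, "az": 0}

```text
time_s: 15.97
tcp_pos: [0.6251, -0.1862, 0.0233]
ee_rot: [[0.001, -1.0, 0.001], [0.499, 0.001, 0.867], [-0.867, -0.0, 0.499]]
wrist_force: [0.3, -0.1, 0.2]
gripper_width: 0.328
```

play_rows:
  commands:
    - {"fingers": 1, "tx": 0, "ty": 0, "tz": 0, "ax": 0, "ay": 0, "az": 0}
    - {"fingers": 1, "tx": 0, "ty": 0, "tz": 0, "ax": 0, "ay": 0, "az": 0}

```text
time_s: 16.13
tcp_pos: [0.6251, -0.1862, 0.0234]
ee_rot: [[0.001, -1.0, 0.001], [0.499, 0.001, 0.867], [-0.867, -0.0, 0.499]]
wrist_force: [0.1, -0.3, 0.1]
gripper_width: 0.318
```

Run:
```python
from p import *
err(); s=r.sense()
K,R=frame(90,0,30); P=np.array(s['tcp_pos']);Q=np.array(s['ee_rot'])
g=np.array([.6253,-.1858,.013]); off=Q.T@(g-P); off[1]=0; K[:]=frame(np.degrees(np.arctan2(-Q[0,1]*-1,1))*0+np.degrees(np.arctan2(-Q[0,1],Q[1,1])),0,0)[0]
print('off',np.round(off,4)); pickle.dump((off,Q.T@K),open('grasp.pkl','wb'))
slot=np.array([.4705,.2287,.121]); K2,R2=frame(91,60,30); Pt=slot-K2[:,0]*(.114+.0525)-R2@off
v=lambda *a:np.array(a); _,R1=frame(91,30,30)
print(Pt)
plan([(v(.62,-.186,.10),R,1),(v(.55,-.03,.29),R1,1),(v(Pt[0],Pt[1]-.04,Pt[2]+.06),R2,1),(Pt,R2,1)])
```

```text
t 16.13 tcp [ 0.6251 -0.1862  0.0234] lag mm [ 0.4 -0.3 -0.5] rot deg [-0.02  0.01  0.  ] F [ 0.1 -0.3  0.1] w 0.318 j [-17.  43.  10. -31. -69.  31.]
off [ 0.0092  0.     -0.0048]
[0.47179999 0.15422385 0.27073794]
{"fingers": 1, "tx": -0.088, "ty": 0.006, "tz": 0.051, "ax": 0.0, "ay": 0.0, "az": 0.0}
{"fingers": 1, "tx": -0.058, "ty": 0.047, "tz": 0.153, "ax": -0.003, "ay": 0.083, "az": 0.001}
{"fingers": 1, "tx": -0.095, "ty": 0.046, "tz": 0.133, "ax": -0.003, "ay": 0.083, "az": 0.001}
{"fingers": 1, "tx": -0.055, "ty": 0.101, "tz": 0.194, "ax": 0.0, "ay": 0.167, "az": 0.0}
{"fingers": 1, "tx": 0.043, "ty": -0.001, "tz": 0.087, "ax": 0.0, "ay": 0.0, "az": 0.0}
```

play_rows:
  commands:
    - {"fingers": 1, "tx": -0.044, "ty": 0.003, "tz": 0.026, "ax": 0, "ay": 0, "az": 0}
    - {"fingers": 1, "tx": -0.088, "ty": 0.006, "tz": 0.051, "ax": 0, "ay": 0, "az": 0}
    - {"fingers": 1, "tx": -0.088, "ty": 0.006, "tz": 0.051, "ax": 0, "ay": 0, "az": 0}
    - {"fingers": 1, "tx": -0.088, "ty": 0.006, "tz": 0.051, "ax": 0, "ay": 0, "az": 0}

```text
time_s: 16.47
tcp_pos: [0.622, -0.1865, 0.1028]
ee_rot: [[0.006, -1.0, -0.002], [0.497, 0.001, 0.868], [-0.868, -0.006, 0.497]]
wrist_force: [-0.6, 0.7, -1.9]
gripper_width: 0.32
```

play_rows:
  commands:
    - {"fingers": 1, "tx": -0.058, "ty": 0.047, "tz": 0.153, "ax": -0.003, "ay": 0.083, "az": 0.001}
    - {"fingers": 1, "tx": -0.058, "ty": 0.047, "tz": 0.153, "ax": -0.003, "ay": 0.083, "az": 0.001}
    - {"fingers": 1, "tx": -0.058, "ty": 0.047, "tz": 0.153, "ax": -0.003, "ay": 0.083, "az": 0.001}
    - {"fingers": 1, "tx": -0.058, "ty": 0.047, "tz": 0.153, "ax": -0.003, "ay": 0.083, "az": 0.001}
    - {"fingers": 1, "tx": -0.058, "ty": 0.047, "tz": 0.153, "ax": -0.003, "ay": 0.083, "az": 0.001}

```text
time_s: 16.88
tcp_pos: [0.5853, -0.1059, 0.1962]
ee_rot: [[0.0, -1.0, -0.013], [0.259, -0.012, 0.966], [-0.966, -0.004, 0.259]]
wrist_force: [0.7, -0.8, -1.5]
gripper_width: 0.321
```

play_rows:
  commands:
    - {"fingers": 1, "tx": -0.095, "ty": 0.046, "tz": 0.133, "ax": -0.003, "ay": 0.083, "az": 0.001}
    - {"fingers": 1, "tx": -0.095, "ty": 0.046, "tz": 0.133, "ax": -0.003, "ay": 0.083, "az": 0.001}
    - {"fingers": 1, "tx": -0.095, "ty": 0.046, "tz": 0.133, "ax": -0.003, "ay": 0.083, "az": 0.001}
    - {"fingers": 1, "tx": -0.095, "ty": 0.046, "tz": 0.133, "ax": -0.003, "ay": 0.083, "az": 0.001}
    - {"fingers": 1, "tx": -0.095, "ty": 0.046, "tz": 0.133, "ax": -0.003, "ay": 0.083, "az": 0.001}

```text
time_s: 17.3
tcp_pos: [0.55, -0.0294, 0.2893]
ee_rot: [[-0.0, -1.0, -0.02], [0.002, -0.02, 1.0], [-1.0, 0.0, 0.002]]
wrist_force: [-0.3, 0.2, -1.5]
gripper_width: 0.319
```

play_rows:
  commands:
    - {"fingers": 1, "tx": -0.055, "ty": 0.101, "tz": 0.194, "ax": 0, "ay": 0.167, "az": 0}
    - {"fingers": 1, "tx": -0.055, "ty": 0.101, "tz": 0.194, "ax": 0, "ay": 0.167, "az": 0}
    - {"fingers": 1, "tx": -0.055, "ty": 0.101, "tz": 0.194, "ax": 0, "ay": 0.167, "az": 0}
    - {"fingers": 1, "tx": -0.055, "ty": 0.101, "tz": 0.194, "ax": 0, "ay": 0.167, "az": 0}
    - {"fingers": 1, "tx": -0.055, "ty": 0.101, "tz": 0.194, "ax": 0, "ay": 0.167, "az": 0}

```text
time_s: 17.72
tcp_pos: [0.4706, 0.1196, 0.3282]
ee_rot: [[0.011, -1.0, -0.027], [-0.507, -0.029, 0.862], [-0.862, 0.004, -0.507]]
wrist_force: [0.5, -1.4, -2.2]
gripper_width: 0.32
```

play_rows:
  commands:
    - {"fingers": 1, "tx": 0.043, "ty": -0.001, "tz": 0.087, "ax": 0, "ay": 0, "az": 0}
    - {"fingers": 1, "tx": 0.043, "ty": -0.001, "tz": 0.087, "ax": 0, "ay": 0, "az": 0}
    - {"fingers": 1, "tx": 0.043, "ty": -0.001, "tz": 0.087, "ax": 0, "ay": 0, "az": 0}
    - {"fingers": 1, "tx": 0.043, "ty": -0.001, "tz": 0.087, "ax": 0, "ay": 0, "az": 0}
    - {"fingers": 1, "tx": 0.043, "ty": -0.001, "tz": 0.087, "ax": 0, "ay": 0, "az": 0}

```text
time_s: 18.13
tcp_pos: [0.4723, 0.1527, 0.2694]
ee_rot: [[0.006, -1.0, -0.016], [-0.502, -0.016, 0.865], [-0.865, 0.003, -0.502]]
wrist_force: [-0.1, -0.9, -0.8]
gripper_width: 0.323
```

```bash
python3 -c "
from look import *
zoom('z3',np.array([.4705,.2287,.121]),91,.02)
ins(np.array([.4705,.2287,.121]),91,[.09,.075,.06])"
```

```text
t 18.13 tcp [0.4723 0.1527 0.2694] lag mm [ 0.7 -1.6 -1.1] rot deg [0.03 0.11 0.14] F [-0.1 -0.9 -0.8] w 0.323 j [ 48.  16. -18.  20. -80. -55.]
sh rel slot [ -2.   -0.3 113.6]
px/mm xs,ys,zs [[2.14, -2.49], [-2.36, -1.48], [-1.06, -1.7]]
{"fingers": 1, "tx": 0.016, "ty": 0.0, "tz": 0.028, "ax": 0.0, "ay": 0.0, "az": 0.0}
{"fingers": 1, "tx": 0.01, "ty": 0.0, "tz": 0.017, "ax": 0.0, "ay": 0.0, "az": 0.0}
{"fingers": 1, "tx": 0.01, "ty": 0.0, "tz": 0.017, "ax": 0.0, "ay": 0.0, "az": 0.0}
```

View pics/z3.png

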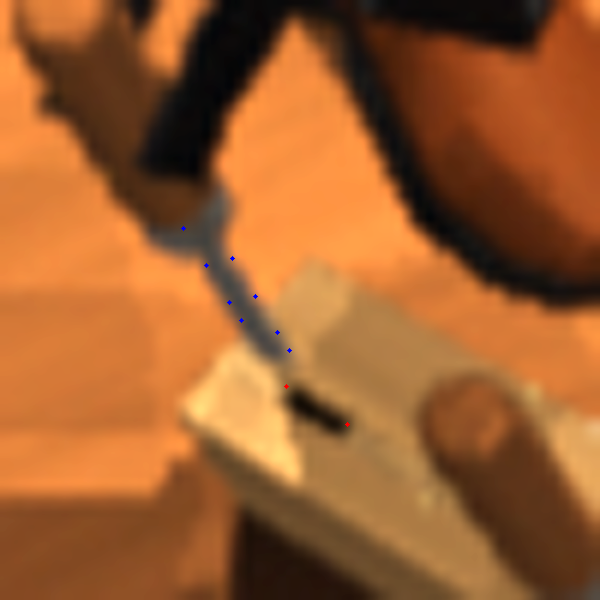

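The narrow blade hangs above its slot (slot ≈ px (280,166)). Slot and blade show the same small image offset, so they line up. I insert in steps, watching the force.

play_rows:
  commands:
    - {"fingers": 1, "tx": 0.008, "ty": 0, "tz": 0.014, "ax": 0, "ay": 0, "az": 0}
    - {"fingers": 1, "tx": 0.016, "ty": 0, "tz": 0.028, "ax": 0, "ay": 0, "az": 0}
    - {"fingers": 1, "tx": 0.016, "ty": 0, "tz": 0.028, "ax": 0, "ay": 0, "az": 0}
    - {"fingers": 1, "tx": 0.016, "ty": 0, "tz": 0.028, "ax": 0, "ay": 0, "az": 0}

```text
time_s: 18.52
tcp_pos: [0.4713, 0.1659, 0.2486]
ee_rot: [[0.007, -1.0, -0.017], [-0.501, -0.018, 0.865], [-0.865, 0.002, -0.501]]
wrist_force: [-0.0, -1.0, -0.6]
gripper_width: 0.318
```

play_rows:
  commands:
    - {"fingers": 1, "tx": 0.003, "ty": 0, "tz": 0.005, "ax": 0, "ay": 0, "az": 0}
    - {"fingers": 1, "tx": 0.006, "ty": 0, "tz": 0.01, "ax": 0, "ay": 0, "az": 0}
    - {"fingers": 1, "tx": 0.01, "ty": 0, "tz": 0.017, "ax": 0, "ay": 0, "az": 0}
    - {"fingers": 1, "tx": 0.01, "ty": 0, "tz": 0.017, "ax": 0, "ay": 0, "az": 0}

```text
time_s: 18.85
tcp_pos: [0.471, 0.1737, 0.2352]
ee_rot: [[0.007, -1.0, -0.017], [-0.501, -0.019, 0.865], [-0.866, 0.002, -0.501]]
wrist_force: [0.1, -0.0, -1.6]
gripper_width: 0.323
```

```bash
python3 -c "
from p import *
err()"
```

```text
t 18.85 tcp [0.471  0.1737 0.2352] lag mm [-0.  -7.4 11.4] rot deg [-0.07  0.04  0.04] F [ 0.1 -0.  -1.6] w 0.323 j [ 50.  18. -19.  20. -77. -57.]
```

play_rows:
  commands:
    - {"fingers": 1, "tx": 0.005, "ty": 0, "tz": 0.009, "ax": 0, "ay": 0, "az": 0}
    - {"fingers": 1, "tx": 0.01, "ty": 0, "tz": 0.017, "ax": 0, "ay": 0, "az": 0}
    - {"fingers": 1, "tx": 0.01, "ty": 0, "tz": 0.017, "ax": 0, "ay": 0, "az": 0}
    - {"fingers": 1, "tx": 0.01, "ty": 0, "tz": 0.017, "ax": 0, "ay": 0, "az": 0}

```text
time_s: 19.18
tcp_pos: [0.4711, 0.1808, 0.2229]
ee_rot: [[0.008, -1.0, -0.017], [-0.501, -0.019, 0.865], [-0.865, 0.002, -0.501]]
wrist_force: [0.4, -0.4, -0.5]
gripper_width: 0.32
```

```bash
python3 -c "
from p import *
err(); ins(np.array([.4705,.2287,.121]),91,[.045,.03,.015])"
```

```text
t 19.18 tcp [0.4711 0.1808 0.2229] lag mm [ 0.  -0.2 -0.9] rot deg [-0.06  0.05  0.01] F [ 0.4 -0.4 -0.5] w 0.32 j [ 50.  19. -19.  20. -76. -58.]
{"fingers": 1, "tx": 0.01, "ty": 0.0, "tz": 0.017, "ax": 0.0, "ay": 0.0, "az": 0.0}
{"fingers": 1, "tx": 0.01, "ty": 0.0, "tz": 0.018, "ax": 0.0, "ay": 0.0, "az": 0.0}
{"fingers": 1, "tx": 0.01, "ty": 0.0, "tz": 0.017, "ax": 0.0, "ay": 0.0, "az": 0.0}
```

play_rows:
  commands:
    - {"fingers": 1, "tx": 0.005, "ty": 0, "tz": 0.009, "ax": 0, "ay": 0, "az": 0}
    - {"fingers": 1, "tx": 0.01, "ty": 0, "tz": 0.017, "ax": 0, "ay": 0, "az": 0}
    - {"fingers": 1, "tx": 0.01, "ty": 0, "tz": 0.017, "ax": 0, "ay": 0, "az": 0}

```text
time_s: 19.43
tcp_pos: [0.4708, 0.1884, 0.2091]
ee_rot: [[0.008, -1.0, -0.017], [-0.5, -0.019, 0.866], [-0.866, 0.002, -0.501]]
wrist_force: [-0.4, 0.9, -0.8]
gripper_width: 0.321
```

play_rows:
  commands:
    - {"fingers": 1, "tx": 0.005, "ty": 0, "tz": 0.009, "ax": 0, "ay": 0, "az": 0}
    - {"fingers": 1, "tx": 0.01, "ty": 0, "tz": 0.018, "ax": 0, "ay": 0, "az": 0}
    - {"fingers": 1, "tx": 0.01, "ty": 0, "tz": 0.018, "ax": 0, "ay": 0, "az": 0}

```text
time_s: 19.68
tcp_pos: [0.4705, 0.1963, 0.1957]
ee_rot: [[0.007, -1.0, -0.017], [-0.501, -0.019, 0.865], [-0.865, 0.003, -0.501]]
wrist_force: [-0.4, 1.1, -0.9]
gripper_width: 0.319
```

play_rows:
  commands:
    - {"fingers": 1, "tx": 0.005, "ty": 0, "tz": 0.009, "ax": 0, "ay": 0, "az": 0}
    - {"fingers": 1, "tx": 0.01, "ty": 0, "tz": 0.017, "ax": 0, "ay": 0, "az": 0}
    - {"fingers": 1, "tx": 0.01, "ty": 0, "tz": 0.017, "ax": 0, "ay": 0, "az": 0}
    - {"fingers": 1, "tx": 0.01, "ty": 0, "tz": 0.017, "ax": 0, "ay": 0, "az": 0}

```text
time_s: 20.02
tcp_pos: [0.4706, 0.2033, 0.184]
ee_rot: [[0.008, -1.0, -0.017], [-0.501, -0.019, 0.865], [-0.865, 0.002, -0.501]]
wrist_force: [0.2, 0.6, -0.9]
gripper_width: 0.32
```

```bash
python3 -c "
from p import *
err(); ins(np.array([.4705,.2287,.121]),91,[.008,.004,0.])"
```

```text
t 20.02 tcp [0.4706 0.2033 0.184 ] lag mm [ 0.  -0.2 -0.9] rot deg [-0.05  0.05  0.01] F [ 0.2  0.6 -0.9] w 0.32 j [ 52.  23. -20.  20. -72. -61.]
{"fingers": 1, "tx": 0.004, "ty": 0.0, "tz": 0.008, "ax": 0.0, "ay": 0.0, "az": 0.0}
{"fingers": 1, "tx": 0.003, "ty": 0.0, "tz": 0.005, "ax": 0.0, "ay": 0.0, "az": 0.0}
{"fingers": 1, "tx": 0.003, "ty": 0.0, "tz": 0.004, "ax": 0.0, "ay": 0.0, "az": 0.0}
```

play_rows:
  commands:
    - {"fingers": 1, "tx": 0.004, "ty": 0, "tz": 0.008, "ax": 0, "ay": 0, "az": 0}
    - {"fingers": 1, "tx": 0.004, "ty": 0, "tz": 0.008, "ax": 0, "ay": 0, "az": 0}
    - {"fingers": 1, "tx": 0.004, "ty": 0, "tz": 0.008, "ax": 0, "ay": 0, "az": 0}

```text
time_s: 20.27
tcp_pos: [0.4706, 0.2069, 0.1786]
ee_rot: [[0.008, -1.0, -0.017], [-0.501, -0.018, 0.865], [-0.866, 0.001, -0.501]]
wrist_force: [0.5, -0.1, -0.4]
gripper_width: 0.322
```

play_rows:
  commands:
    - {"fingers": 1, "tx": 0.003, "ty": 0, "tz": 0.005, "ax": 0, "ay": 0, "az": 0}
    - {"fingers": 1, "tx": 0.003, "ty": 0, "tz": 0.005, "ax": 0, "ay": 0, "az": 0}
    - {"fingers": 1, "tx": 0.003, "ty": 0, "tz": 0.005, "ax": 0, "ay": 0, "az": 0}

```text
time_s: 20.52
tcp_pos: [0.4706, 0.209, 0.1748]
ee_rot: [[0.008, -1.0, -0.016], [-0.5, -0.018, 0.866], [-0.866, 0.001, -0.501]]
wrist_force: [-1.1, 0.2, -1.1]
gripper_width: 0.321
```

play_rows:
  commands:
    - {"fingers": 1, "tx": 0.003, "ty": 0, "tz": 0.004, "ax": 0, "ay": 0, "az": 0}
    - {"fingers": 1, "tx": 0.003, "ty": 0, "tz": 0.004, "ax": 0, "ay": 0, "az": 0}
    - {"fingers": 1, "tx": 0.003, "ty": 0, "tz": 0.004, "ax": 0, "ay": 0, "az": 0}

```text
time_s: 20.77
tcp_pos: [0.4709, 0.2102, 0.1724]
ee_rot: [[0.009, -1.0, -0.016], [-0.501, -0.019, 0.865], [-0.865, 0.0, -0.501]]
wrist_force: [1.2, -1.9, 4.1]
gripper_width: 0.319
```

```bash
python3 -c "
from p import *
err()"
```

```text
t 20.77 tcp [0.4709 0.2102 0.1724] lag mm [ 0.4 -0.6  0.4] rot deg [-0.02  0.08 -0.05] F [ 1.2 -1.9  4.1] w 0.319 j [ 52.  24. -20.  20. -71. -61.]
```

Contact at home depth. Seat it by the same push, release and retreat.

play_rows:
  commands:
    - {"fingers": 1, "tx": 0.002, "ty": 0, "tz": 0.004, "ax": 0, "ay": 0, "az": 0}
    - {"fingers": 1, "tx": 0.004, "ty": 0, "tz": 0.007, "ax": 0, "ay": 0, "az": 0}
    - {"fingers": 1, "tx": 0.004, "ty": 0, "tz": 0.007, "ax": 0, "ay": 0, "az": 0}

```text
time_s: 21.02
tcp_pos: [0.4709, 0.2104, 0.172]
ee_rot: [[0.009, -1.0, -0.016], [-0.51, -0.018, 0.86], [-0.86, -0.0, -0.51]]
wrist_force: [-2.9, -7.4, 22.3]
gripper_width: 0.318
```

play_rows:
  commands:
    - {"fingers": -1, "tx": 0, "ty": 0, "tz": -0.004, "ax": 0, "ay": 0, "az": 0}
    - {"fingers": -1, "tx": 0, "ty": 0, "tz": -0.004, "ax": 0, "ay": 0, "az": 0}
    - {"fingers": -1, "tx": 0, "ty": 0, "tz": -0.004, "ax": 0, "ay": 0, "az": 0}
    - {"fingers": -1, "tx": 0, "ty": 0, "tz": -0.004, "ax": 0, "ay": 0, "az": 0}
    - {"fingers": -1, "tx": 0, "ty": 0, "tz": -0.004, "ax": 0, "ay": 0, "az": 0}

```text
time_s: 21.43
tcp_pos: [0.4705, 0.2111, 0.1673]
ee_rot: [[0.008, -1.0, -0.017], [-0.5, -0.018, 0.866], [-0.866, 0.001, -0.5]]
wrist_force: [0.7, -0.2, 0.3]
gripper_width: 0.611
```

play_rows:
  commands:
    - {"fingers": -1, "tx": 0, "ty": 0, "tz": 0, "ax": 0, "ay": 0, "az": 0}
    - {"fingers": -1, "tx": 0, "ty": 0, "tz": 0, "ax": 0, "ay": 0, "az": 0}
    - {"fingers": -1, "tx": -0.03, "ty": 0, "tz": 0, "ax": 0, "ay": 0, "az": 0}
    - {"fingers": -1, "tx": -0.08, "ty": 0, "tz": 0, "ax": 0, "ay": 0, "az": 0}
    - {"fingers": -1, "tx": -0.12, "ty": 0, "tz": 0, "ax": 0, "ay": 0, "az": 0}

```text
time_s: 21.85
tcp_pos: [0.4699, 0.2566, 0.247]
ee_rot: [[0.008, -1.0, -0.017], [-0.501, -0.019, 0.865], [-0.866, 0.001, -0.501]]
wrist_force: [1.0, -0.4, -0.0]
gripper_width: 0.962
```

play_rows:
  commands:
    - {"fingers": -1, "tx": -0.15, "ty": 0, "tz": 0, "ax": 0, "ay": 0, "az": 0}
    - {"fingers": -1, "tx": -0.15, "ty": 0, "tz": 0, "ax": 0, "ay": 0, "az": 0}
    - {"fingers": -1, "tx": -0.15, "ty": 0, "tz": 0, "ax": 0, "ay": 0, "az": 0}
    - {"fingers": -1, "tx": -0.15, "ty": 0, "tz": 0, "ax": 0, "ay": 0, "az": 0}
    - {"fingers": -1, "tx": -0.15, "ty": 0, "tz": 0, "ax": 0, "ay": 0, "az": 0}

```text
time_s: 22.27
tcp_pos: [0.4689, 0.3134, 0.3438]
ee_rot: [[0.01, -1.0, -0.017], [-0.498, -0.019, 0.867], [-0.867, -0.0, -0.498]]
wrist_force: [0.8, -0.2, -0.2]
gripper_width: 1.001
```

Run:
```python
from p import *
err(); S0=pickle.load(open('scene.pkl','rb'))
c=viewer.capture('scene'); t=viewer.capture('top')
for k in ('broad_knife_grip','narrow_knife_grip','racked_knife','polish_tin','hammer','brush'): print(k,[[(np.round(d['uv']).tolist(),round(d['score'],2)) for d in spotter.find_in(k,q)][:4] for q in(c,t)])
z=lambda q,x,y,w,h:cv2.resize(q['image'][y:y+h,x:x+w,::-1],None,fx=5,fy=5,interpolation=cv2.INTER_CUBIC)
cv2.imwrite('pics/end.png',np.hstack([z(c,255,120,90,110),z(t,180,120,70,110)]))
```

```text
t 22.27 tcp [0.4689 0.3134 0.3438] lag mm [ -1.5 102.5 171.8] rot deg [-0.03 -0.16 -0.1 ] F [ 0.8 -0.2 -0.2] w 1.001 j [ 58.  23.   5.  16. -97. -58.]
broad_knife_grip [[([296.0, 172.0], 0.73)], [([218.0, 169.0], 0.83)]]
narrow_knife_grip [[([152.0, 276.0], 0.9), ([273.0, 157.0], 0.59), ([126.0, 214.0], 0.52)], [([395.0, 283.0], 0.94), ([396.0, 186.0], 0.79), ([223.0, 207.0], 0.56)]]
racked_knife [[([320.0, 186.0], 0.58), ([347.0, 166.0], 0.18)], [([219.0, 134.0], 0.84)]]
polish_tin [[([292.0, 265.0], 0.89)], [([281.0, 120.0], 0.63)]]
hammer [[([234.0, 302.0], 0.84)], [([344.0, 112.0], 0.75), ([197.0, 182.0], 0.66), ([217.0, 135.0], 0.59)]]
brush [[([346.0, 166.0], 0.61)], [([111.0, 213.0], 0.98)]]
```

View pics/end.png

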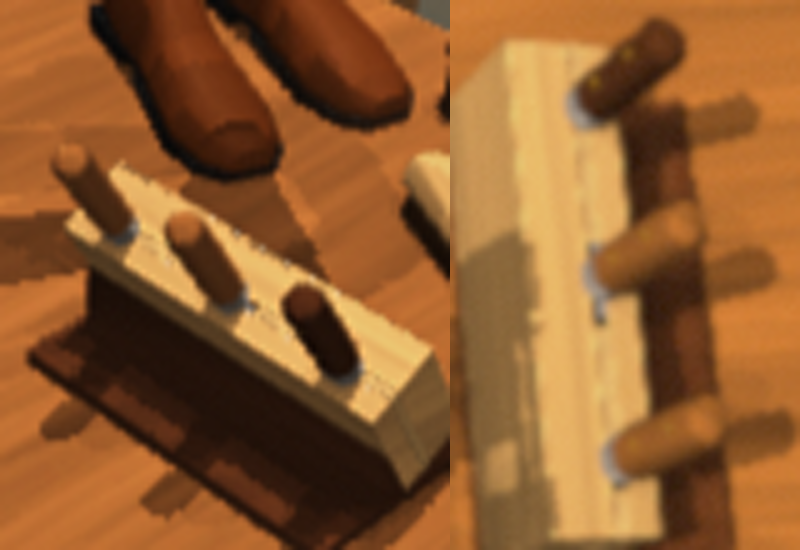

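```bash
python3 -c "
from a import *
print(job.finish_job())"
```

```text
the job is handed in; nothing more can be done
None
```

Both knives are in the block and the job is handed in, at about 22 s of the 72 s allowed. The broad knife is in the middle slot and the narrow knife is in the empty end slot. Each was pushed until its handle met the wood, with 17–22 N at the wrist, then let go. The arm is clear with the gripper open.

- **Final pictures:** both handles stand at the face, in line with the knife already in the block. That knife, the tin and the hammer show within about 3 pixels of where they started in both views.
- **Brush, two views disagree:** the top view put it 12 pixels from its starting place, about 3–4 cm. The scene view showed it within 2 pixels, and the gripper was never near it. I took the top-view figure as the arm hiding part of the brush and did not check further.
- **Slot position:** before insertion the two cameras differed by about 5 mm on where the slots were along the row. I used a value between them, and both blades slid in without measurable force.
- **Not measured:** I did not measure the final shoulder distances or angles directly. They rest on the depth at which contact was felt, which matched the prediction, and on the last pictures.

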